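# Set up the probe station: sample on the chuck, three needle positioners round it

### The arm

A 6-joint arm with a two-finger parallel gripper is mounted at the origin on the work surface. World frame = base frame: x ahead of the robot, y to its left, z up, the work surface at z = 0. Lengths are in m, angles in rad, forces in N, time in s.
With the tool pointing down it reaches from about 0.35 to 0.775 m from the base axis. Payload 7.3 kg.
Tool frame: the origin (TCP) lies at the centre of the arm's flange, where the gripper is bolted on; the fingertips stand 178 mm ahead of it and the grasp point (between the pads) lies 159 mm ahead of it; z points along the fingers, y is the line along which they close (so a half turn about z gives the same grasp; the last joint's range is limited). The gripper opens to 92 mm and grips with 3 to 60 N. Pads are 19 mm wide; open, the fingers measure 130 mm over their backs; the gripper's body (75 mm by 190 mm) begins 47 mm behind the grasp point.
Start: joints at [1.178, 0.342, 1.524, -0, 1.275, -0.146], TCP at [0.128, 0.509, 0.405] pointing down, gripper open.
Joint ranges: [-2.53, 2.53], [-0.77, 2.02], [0.04, 2.7], [-1, 4.14], [0.28, 2.66], [-3.11, 3.11]. Speed limits (rad/s): [2.57, 2.57, 3.14, 3.14, 3.14, 3.14].

### API

Orientations are given as [roll, pitch, yaw] about the fixed x, y, z axes, in that order (R = Rz(yaw) Ry(pitch) Rx(roll)).
In Python, from cell import robot gives the robot as it stands.
- The arm moves only by the shell command python3 -m pendant FILE [OPENING] [FORCE], which reads ROWS from the file FILE. ROWS is a JSON list of rows, 1 to 8 of them, each written [[dx, dy, dz], [rx, ry, rz]]: dx, dy, dz in fractions of the full range, 1 being 1 m, then a rotation vector rx, ry, rz in fractions of the full range, 1 being 4 rad; each row shifts and turns the commanded pose from where the row before left it, along the tool's axes as they then stand; what a row does not reach is not made up. A row lasts 1/12 s, in which the tool goes at most 0.0417 m and 0.125 rad, less where a joint would pass 70% of its speed; a pose out of reach is approached as far as the arm can. OPENING is the finger opening in m, set as the command begins (- or left out keeps the last). The fingers move at their own pace and stop on an object; FORCE is the grip in N (left out, the last holds). Time passes only in rows, so rows that do not move let the fingers close. It prints the time, the measured TCP pose, the force, the opening and the grip force at its end. A shift or turn number past 1, either way, is cut back to 1. Input that does not fit is refused with a message, and nothing moves.
- robot.observe(): the state, without advancing time (a new reading comes with each control period).
- robot.read_camera(name): name is "side" or "top" or "wrist"; returns a dict with "image" (384x512x3 uint8, red, green, blue), "fx", "fy", "cx", "cy" (pixels), "pose" (4x4, takes a point from camera to world coordinates). Camera axes: x right, y down, z forward; pixel columns grow to the right and rows downward; lengths in m; the calibration is good to about 2 mm. A picture is of the moment at which its call begins. There is no depth.
- robot.hand_in(): hands the job in; it is judged then, once.
The state is a dict: "time": time; "qpos": joint angles; "qvel": joint speeds; "joint_efforts": joint torques, N m; "tool_pos": TCP position; "tool_rot": TCP orientation; "contact_force": force on the tool from outside, world axes, zero at the start; "torque": the same for the moment, N m; "opening": finger opening in m; "grip_force": force on a finger pad.
Only numpy, scipy, OpenCV 4.12 (cv2) and the standard library are available. Lean on these libraries where they do the work, as an engineer would, in place of code of your own. Each camera call takes 0.05 s, during which the arm holds its last target. There are 200 camera calls.

### The job

Set up the probe station for a measurement. First draw the sample carrier sideways out of its covered rack by its handle and lay it flat on the middle of the round chuck, square to the station, with the handle pointing to the back (away from the robot). Then stand the three probe positioners on the steel platens round it, each aimed at the sample so that its needle hovers over the gold pad nearest to it: the single-rod one on the left platen (as seen from the robot), the twin-rod one on the right platen, the one with the connector block on the front platen nearest the robot; no needle may touch the carrier or the sample.

Things in the scene. Friction and masses are not known exactly. Their poses are not given: they have to be found in the camera images.
- station: Probe station, fixed: black casting, three flat steel platens round the chuck, tops 60 mm above the table. Origin: middle of the station, table level. x to its back (away from the robot, within 9 degrees), y to its left as the robot sees it. Left platen x -70..70, y 70..170 mm; right platen x -70..70, y -170..-70; front platen (nearest the robot) x -170..-70, y -60..60.
- chuck: Round flat aluminium chuck, 116 mm dia, between the platens, up to 8 mm off the station's middle, fixed. Origin: on its axis, 34 mm below its top face (top face 52 mm above the table); axes parallel to the station's.
- rack: Covered sample rack, fixed on the table: black box 84 (x) x 78 (y) x 34 mm high with a clear lid screwed down, open only at its +x end, which faces roughly the robot's left. Slot 64 wide, 22 high, its floor 8 mm above the table. Origin: centre of its underside. Draw the carrier at least 75 mm straight out along the rack's +x before lifting.
- carrier: Sample carrier, 0.1 kg, starts in the rack with its handle out of the open end. Plate 56 x 56 x 6 mm with a dark coupon (top at z 7.5). Handle bar along +x: 12 mm wide (y), x 26..72, z 2..20 mm; grip across the 12 mm at about x = 58. Three gold pads 13 mm square at (x, y) = (0, 14), (0, -14), (-14, 0) mm: left, right, front when laid as asked. Origin: centre of the plate's underside.
- single: Positioner with one slim straight rod as its arm; origin centre of the foot's underside, arm along +x. 0.35 kg. Steel foot 60 (x) x 44 (y) x 16 mm; black block above it 44 x 40 wide (y), z 34..68: grip it across y from above. Blue knobs: top (22 dia, to z 96, fits between the fingers), rear (to x -46), -y side (to y -44, below z 32).
- twin: Positioner with two thin parallel rods from a 32 mm brass bar; origin centre of the foot's underside, arm along +x. 0.35 kg. Steel foot 60 (x) x 44 (y) x 16 mm; black block above it 44 x 40 wide (y), z 34..68: grip it across y from above. Blue knobs: top (22 dia, to z 96, fits between the fingers), rear (to x -46), -y side (to y -44, below z 32).
- coax: Positioner with an aluminium block and brass connector on its arm; origin centre of the foot's underside, arm along +x. 0.35 kg. Steel foot 60 (x) x 44 (y) x 16 mm; black block above it 44 x 40 wide (y), z 34..68: grip it across y from above. Blue knobs: top (22 dia, to z 96, fits between the fingers), rear (to x -46), -y side (to y -44, below z 32).
- single_tip (a point): Needle tip of positioner 'single': 100 mm ahead (+x) of that body's origin, y = 0, 12 mm above its underside; axes as that body. With the foot on a platen it hangs 12 mm above the carrier's coupon.
- twin_tip (a point): Needle tip of positioner 'twin', midway between its two points (8 mm apart): 100 mm ahead (+x) of that body's origin, y = 0, 12 mm above its underside; axes as that body. With the foot on a platen it hangs 12 mm above the carrier's coupon.
- coax_tip (a point): Needle tip of positioner 'coax': 100 mm ahead (+x) of that body's origin, y = 0, 12 mm above its underside; axes as that body. With the foot on a platen it hangs 12 mm above the carrier's coupon.

How it is judged:
By the outcome, as a careful person would: the job done as asked, in the order asked, and still so for the second after the job is handed in, with the robot touching nothing.
It also fails if it takes over 144 s, if anything falls off the work surface, if the arm or the gripper's body presses on something with over 40 N, if the wrist force passes 120 N, or if a joint passes its speed limit or range.

## Working session

There is one attempt and no reset: what is moved stays moved. The work goes in short steps, Python scripts to look and compute and a shell command to move; the robot and the scene stay as the last step left them, time stands still between calls to the robot, and variables do not carry over. Pictures are saved under pics/ and viewed, at most 14 in all, crops included, and the job is handed in when it is done.

```bash
ls; mkdir -p pics
python3 - <<'E'
from cell import robot
import cv2,json
for n in ("top","side"):
    c=robot.read_camera(n); cv2.imwrite(f"pics/{n}0.png",c["image"][:,:,::-1])
    print(n,c["fx"],c["fy"],c["cx"],c["cy"],c["pose"].round(4).tolist() if hasattr(c["pose"],'round') else c["pose"])
print(robot.observe())
E
```

```text
pics
top 373.30133316955374 373.30133316955374 259.78663911019646 191.2522614715347 [[-0.021, -0.9859, 0.1658, 0.3735], [-0.9997, 0.0186, -0.0161, 0.0148], [0.0128, -0.1661, -0.986, 1.0236], [0.0, 0.0, 0.0, 1.0]]
side 352.7442280265818 352.7442280265818 259.4107075929193 196.2719248952596 [[0.6938, -0.4142, 0.5892, -0.1213], [-0.72, -0.4189, 0.5533, -0.624], [0.0176, -0.8081, -0.5888, 0.6814], [0.0, 0.0, 0.0, 1.0]]
{'time': 0.1, 'qpos': array([ 1.17797641e+00,  3.42621270e-01,  1.52492354e+00, -3.53566259e-05,
        1.27537705e+00, -1.46009959e-01]), 'qvel': array([ 9.20492928e-04, -1.38067094e-03, -1.99631547e-03,  1.95977842e-03,
        3.09431664e-05, -1.97401135e-04]), 'joint_efforts': array([ 2.03183248e-03, -4.32007492e+01, -2.44692779e+01,  7.19808368e-02,
        5.25587308e-02, -5.27728321e-05]), 'tool_pos': array([0.12820391, 0.50897807, 0.40413007]), 'tool_rot': array([-3.14027267e+00, -1.59937599e-04,  2.89479290e+00]), 'contact_force': array([-0.08477117,  0.06404067,  0.85277221]), 'torque': array([ 0.0116109 , -0.0024119 , -0.01587868]), 'grip_force': 0.0, 'opening': 0.09214665660314444}
```

View pics/top0.png

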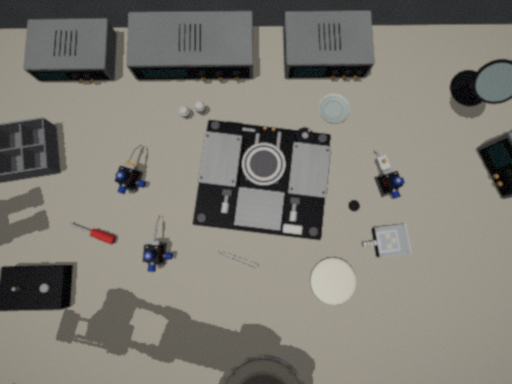

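View pics/side0.png

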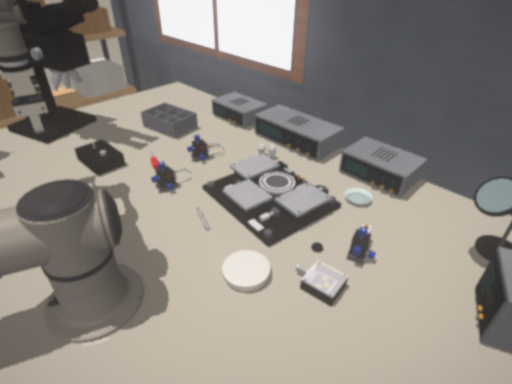

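Top: rack at (390,240) with the handle at (370,243); coax at (390,183), single at (155,253), twin with brass bar at (128,178); station centred near (264,170), chuck at (264,163). Next I'll get rough positions and the wrist camera's mounting.

```bash
cat > h.py <<'E'
import numpy as np, cv2
from scipy.spatial.transform import Rotation as R
from cell import robot
def ray(c,p):
    p=np.atleast_2d(p).astype(float); d=np.c_[(p[:,0]-c["cx"])/c["fx"],(p[:,1]-c["cy"])/c["fy"],np.ones(len(p))]
    T=np.array(c["pose"]); return T[:3,3],d@T[:3,:3].T
def onz(c,p,z):
    o,d=ray(c,p); return o+d*((np.asarray(z)-o[2])/d[:,2])[:,None]
def tri(obs):  # obs: list of (cam, pixel)
    A=np.zeros((3,3));b=np.zeros(3)
    for c,p in obs:
        o,d=ray(c,p);d=d[0]/np.linalg.norm(d[0]);M=np.eye(3)-np.outer(d,d);A+=M;b+=M@o
    return np.linalg.solve(A,b)
def proj(c,P):
    T=np.array(c["pose"]);q=(np.atleast_2d(P)-T[:3,3])@T[:3,:3]
    return np.c_[c["fx"]*q[:,0]/q[:,2]+c["cx"],c["fy"]*q[:,1]/q[:,2]+c["cy"]]
def tool():
    s=robot.observe(); return s["tool_pos"],R.from_euler("xyz",s["tool_rot"])
def togo(target,yaw):  # target TCP world, tool y axis aligned at angle: tool down with tool-x at yaw
    p,r=tool(); rt=R.from_euler("xyz",[np.pi,0,yaw])
    rv=(r.inv()*rt).as_rotvec(); print("tool-frame d",(r.inv().apply(np.array(target)-p)).round(4),"rotvec",rv.round(4))
def snap(n,name,crop=None,k=1):
    c=robot.read_camera(n); np.save(f"pics/{name}.npy",c,allow_pickle=True)
    im=c["image"][:,:,::-1]
    if crop: x0,y0,x1,y1=crop; im=im[y0:y1,x0:x1]
    cv2.imwrite(f"pics/{name}.png",cv2.resize(im,None,fx=k,fy=k,interpolation=cv2.INTER_CUBIC)); return c
def load(name): return np.load(f"pics/{name}.npy",allow_pickle=True).item()
E
python3 - <<'E'
from h import *
c=snap("top","top1")
for n,p,z in [("handle",(370,243),.02),("rack",(392,240),.034),("coax",(390,183),.06),("single",(155,253),.06),("twin",(128,178),.06),("chuck",(264,163),.052)]:
    print(n,onz(c,p,z).round(3)[0])
w=snap("wrist","w0"); p,r=tool()
T=np.array(w["pose"]); print(w["fx"],w["cx"],w["cy"]); print(r.inv().apply(T[:3,3]-p).round(4)); print((r.inv().as_matrix()@T[:3,:3]).round(3)); print(r.as_matrix().round(3))
s=snap("top","topc",(180,110,420,270),3.3)
E
```

```text
handle [ 0.396 -0.293  0.02 ]
rack [ 0.403 -0.348  0.034]
coax [ 0.551 -0.345  0.06 ]
single [0.382 0.268 0.06 ]
twin [0.577 0.344 0.06 ]
chuck [ 0.613 -0.014  0.052]
264.4654686809569 255.2223381730034 187.82732452351283
[ 0.0779 -0.0012  0.0209]
[[ 0.001 -0.958 -0.285]
 [ 1.     0.001 -0.   ]
 [ 0.001 -0.285  0.958]]
[[-0.97   0.244 -0.   ]
 [ 0.244  0.97  -0.001]
 [ 0.    -0.001 -1.   ]]
```

View pics/topc.png

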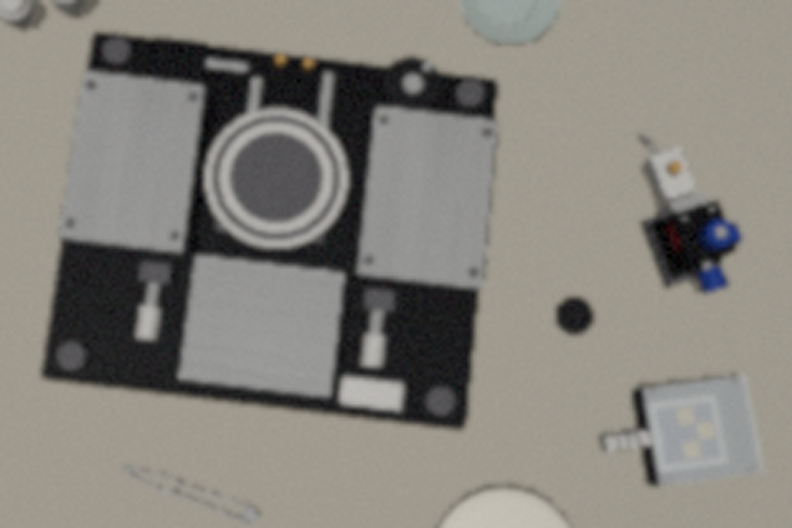

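The overview shows the station yawed about -6°. The rack's handle points to the robot's left, and the coax needle points up-left. I'll move over the station first for a close look, on the way to the rack.

Careful with the scale: turns go in shares of 4 rad. That gives: 0.12 rad / 4 = 0.03.

```bash
r='x'; echo '[[[-0.03,-0.025,0],[0,0,0]],[[-0.03,-0.025,0],[0,0,0]],[[-0.03,-0.025,0],[0,0,0]],[[-0.03,-0.025,0],[0,0,0]],[[-0.03,-0.025,0],[0,0,0]],[[-0.03,-0.025,0],[0,0,0]],[[-0.03,-0.025,0],[0,0,0]],[[-0.03,-0.025,0],[0,0,0]]]' > path.dat && python3 -m pendant path.dat 0.05 >/dev/null
echo '[[[-0.03,-0.025,0],[0,0,0]],[[-0.03,-0.025,0],[0,0,0]],[[-0.03,-0.025,0],[0,0,0]],[[-0.03,-0.025,0],[0,0,0]],[[-0.03,-0.025,0],[0,0,0]],[[-0.03,-0.025,0],[0,0,0]],[[-0.03,-0.025,0],[0,0,0]],[[-0.03,-0.025,0],[0,0,0]]]' > path.dat && python3 -m pendant path.dat
echo '[[[0,0,0],[0,0,0.03]],[[0,0,0],[0,0,0.03]],[[0,0,0],[0,0,0.03]],[[0,0,0],[0,0,0.03]],[[0,0,0],[0,0,0.03]],[[0,0,0],[0,0,0.03]]]' > path.dat && python3 -m pendant path.dat
echo '[[[0,0,0],[0,0,0.03]],[[0,0,0],[0,0,0.03]],[[0,0,0],[0,0,0.03]],[[0,0,0],[0,0,0.03]],[[0,0,0],[0,0,0.03]],[[0,0,0],[0,0,0]]]' > path.dat && python3 -m pendant path.dat
python3 - <<'E'
from h import *
snap("wrist","w1",None,1.55)
togo([0.40,-0.29,0.36],1.6)
E
```

```text
time: 1.58
tool_pos: [0.4967, 0.002, 0.4047]
tool_rot: [3.141, 0.0, 2.894]
contact_force: [0.7, 1.0, -0.3]
opening: 0.0502
grip_force: 0.0
time: 2.08
tool_pos: [0.496, 0.0039, 0.4046]
tool_rot: [-3.141, -0.0, 2.169]
contact_force: [0.2, -0.3, 0.1]
opening: 0.05
grip_force: 0.0
time: 2.58
tool_pos: [0.496, 0.0039, 0.4046]
tool_rot: [-3.141, -0.0, 1.57]
contact_force: [0.5, 0.1, 0.1]
opening: 0.0504
grip_force: 0.0
tool-frame d [-0.2933 -0.0978  0.0446] rotvec [-0.0002 -0.0001 -0.0229]
```

View pics/w1.png

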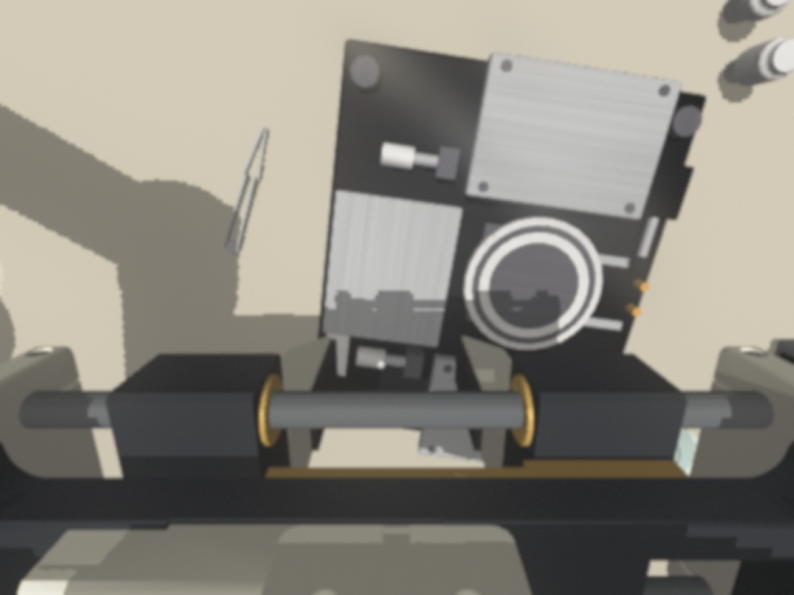

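The wrist view shows the left platen's corners at (490,53), (680,82), (640,218) and (466,194), the front platen's at (336,191), (463,207) and (440,347), and the chuck centred near (534,284). I'll fit the station from both views.

```bash
cat > st.py <<'E'
from h import *
from scipy.optimize import least_squares
w=load("w1");t=load("top1")
W={(-70,170):(490,53),(70,170):(680,82),(70,70):(640,218),(-70,70):(466,194),(-170,60):(336,191),(-70,60):(463,207),(-70,-60):(440,347)}
Tp={(70,170):(85,70),(70,70):(205,85),(-70,70):(185,253),(-70,170):(62,240),(70,-70):(375,105),(70,-170):(497,122),(-70,-170):(478,290),(-70,-70):(358,272),(-70,60):(193,253),(-70,-60):(345,270),(-170,-60):(333,397),(-170,60):(178,380)}
W={k:(np.array(v)+.5)/1.55-.5 for k,v in W.items()}; Tp={k:(np.array(v)+.5)/3.3-.5+np.array([180,110]) for k,v in Tp.items()}
def wp(q,k): 
    K=np.array(k)/1000;c,s=np.cos(q[2]),np.sin(q[2]);return np.array([q[0]+c*K[0]-s*K[1],q[1]+s*K[0]+c*K[1],q[3]])
def fit(sets):
    f=lambda q:np.concatenate([(proj(c,wp(q,k))[0]-v)*z for c,S,z in sets for k,v in S.items()])
    r=least_squares(f,[.61,0,-.1,.06]);return r.x,np.abs(r.fun).max()
E
python3 - <<'E'
from st import *
for n,s in(("w",[(w,W,1)]),("t",[(t,Tp,1)]),("both",[(w,W,1),(t,Tp,1)])): x,e=fit(s);print(n,x.round(4),e.round(2))
for k in W:
    if k in Tp: print(k,tri([(w,W[k]),(t,Tp[k])]).round(4))
# chuck centre from outer-rim ellipse: wrist + top
pw=(np.array([534.5,283.5])+.5)/1.55-.5; pt=(np.array([276,178])+.5)/3.3-.5+np.array([180,110])
print("chuck",onz(w,pw,.052).round(4),onz(t,pt,.052).round(4),tri([(w,pw),(t,pt)]).round(4))
x,_=fit([(w,W,1),(t,Tp,1)]);d=onz(w,pw,.052)[0][:2]-x[:2];c,s=np.cos(x[2]),np.sin(x[2]);print("offset in station",c*d[0]+s*d[1],-s*d[0]+c*d[1])
E
echo '[[[-0.037,-0.012,0],[0,0,0]],[[-0.037,-0.012,0],[0,0,0]],[[-0.037,-0.012,0],[0,0,0]],[[-0.037,-0.012,0],[0,0,0]],[[-0.037,-0.012,0],[0,0,0]],[[-0.037,-0.012,0],[0,0,0]],[[-0.037,-0.012,0],[0,0,0]]]' > path.dat && python3 -m pendant path.dat
echo '[[[-0.034,-0.006,0.02],[0,0,0]],[[-0.035,-0.006,0.02],[0,0,0]],[[-0.035,-0.002,0.02],[0,0,0]],[[-0.02,0,0.02],[0,0,0]],[[0,0,0],[0,0,0]]]' > path.dat && python3 -m pendant path.dat
python3 - <<'E'
from h import *
snap("wrist","w2",None,1.55)
E
```

```text
w [ 0.6098 -0.0176 -0.1296  0.0549] 0.91
t [ 0.6112 -0.0156 -0.1403  0.0518] 0.97
both [ 0.6099 -0.0171 -0.1326  0.0543] 1.99
(-70, 170) [0.5638 0.1611 0.0487]
(70, 170) [0.7086 0.1435 0.0431]
(70, 70) [0.69   0.0436 0.0537]
(-70, 70) [0.5492 0.0619 0.0608]
(-170, 60) [0.4493 0.0662 0.0685]
(-70, 60) [0.5434 0.0544 0.0892]
(-70, -60) [ 0.5328 -0.0646  0.0637]
chuck [[ 0.6113 -0.0118  0.052 ]] [[ 0.6117 -0.0121  0.052 ]] [ 0.612  -0.0121  0.0504]
offset in station 0.0006573945321524377 0.005507409438404458
time: 3.22
tool_pos: [0.412, -0.257, 0.4048]
tool_rot: [3.141, 0.0, 1.579]
contact_force: [-0.1, -0.7, 0.4]
opening: 0.0499
grip_force: 0.0
time: 3.63
tool_pos: [0.3981, -0.3825, 0.3205]
tool_rot: [-3.138, -0.004, 1.575]
contact_force: [-1.8, 0.5, -0.2]
opening: 0.0499
grip_force: 0.0
```

View pics/w2.png

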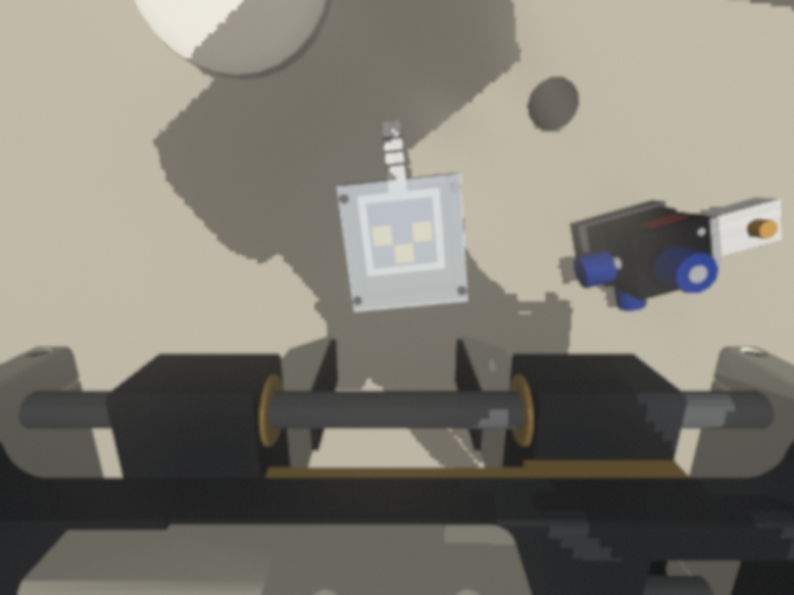

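The rack's lid corners are at about (336,185), (460,173), (468,298) and (354,312). The handle runs from (398,190) to its tip at (391,122). The coax foot is at upper right.

Run:
```python
from h import *
w=load("w2"); s=lambda p:(np.array(p,float)+.5)/1.55-.5
L=onz(w,s([(336,185),(460,173),(468,298),(354,312)]),.034);print(L.round(4).tolist())
print("sides",[np.linalg.norm(L[i]-L[i-1]).round(4) for i in range(4)])
for a,b in((0,3),(1,2)): d=L[a]-L[b];print("rack yaw",np.degrees(np.arctan2(d[1],d[0])))
d=L[1]-L[0];print("via front edge",np.degrees(np.arctan2(d[1],d[0]))+90)
H=onz(w,s([(391.5,122),(399,190)]),.028);print("handle",H.round(4).tolist());d=H[0]-H[1];print(np.degrees(np.arctan2(d[1],d[0])))
P=onz(w,s([(382,236),(422,231),(404,253)]),.0155);print("pads",P.round(4).tolist())
d=P[1]-P[0];print("carrier yaw from pads",np.degrees(np.arctan2(d[1],d[0]))+90,np.linalg.norm(d))
# two-view height: handle tip, seen in the top camera
t=load("top1");pt=(np.array([604,440.])+.5)/3.3-.5+np.array([180,110]);print("tip tri",tri([(w,s((391.5,122))),(t,pt)]).round(4))
pt=(np.array([[640,389],[745,377]])+.5)/3.3-.5+np.array([180,110]);print("lid corners tri",tri([(w,s((460,173))),(t,pt[0])]).round(4),tri([(w,s((468,298))),(t,pt[1])]).round(4))
print(tool()[0])
```

```text
[[0.3581, -0.315, 0.034], [0.4357, -0.3074, 0.034], [0.4451, -0.3888, 0.034], [0.3674, -0.3994, 0.034]]
sides [np.float64(0.0849), np.float64(0.0779), np.float64(0.082), np.float64(0.0784)]
rack yaw 96.29847246105498
rack yaw 96.61271822644335
via front edge 95.63240402720739
handle [[0.3928, -0.2774, 0.028], [0.3978, -0.3181, 0.028]]
96.89229386946374
pads [[0.3862, -0.3498, 0.0155], [0.414, -0.3462, 0.0155], [0.4016, -0.3617, 0.0155]]
carrier yaw from pads 97.46346219701283 0.02797399316469361
tip tri [ 0.3948 -0.2757  0.014 ]
lid corners tri [ 0.438  -0.3074  0.0161] [ 0.4452 -0.3892  0.0308]
[ 0.3986471  -0.38075397  0.32222517]
```

Sizes agree: rack sides 78 and 82–85 mm, pads 28.0 mm apart, carrier yaw about 96.5°. Next comes a second, lower view to check the height.

Scaled: -0.108 rad / 4 = -0.027.

```bash
echo '[[[0.016,-0.002,0.024],[0,0,0]],[[0.016,-0.002,0.024],[0,0,0]],[[0.016,-0.001,0.024],[0,0,0]],[[0,0,0],[0,0,-0.027]],[[0,0,0],[0,0,0]]]' > path.dat && python3 -m pendant path.dat
python3 - <<'E'
from h import *
snap("wrist","w3",(150,0,406,210),3)
togo([0.3937,-0.288,0.189],1.684)
E
```

```text
time: 4.1
tool_pos: [0.3945, -0.3295, 0.2526]
tool_rot: [-3.141, -0.002, 1.691]
contact_force: [0.1, -0.8, -0.2]
opening: 0.05
grip_force: 0.0
tool-frame d [0.0424 0.0036 0.0645] rotvec [0.0007 0.0006 0.0009]
```

View pics/w3.png

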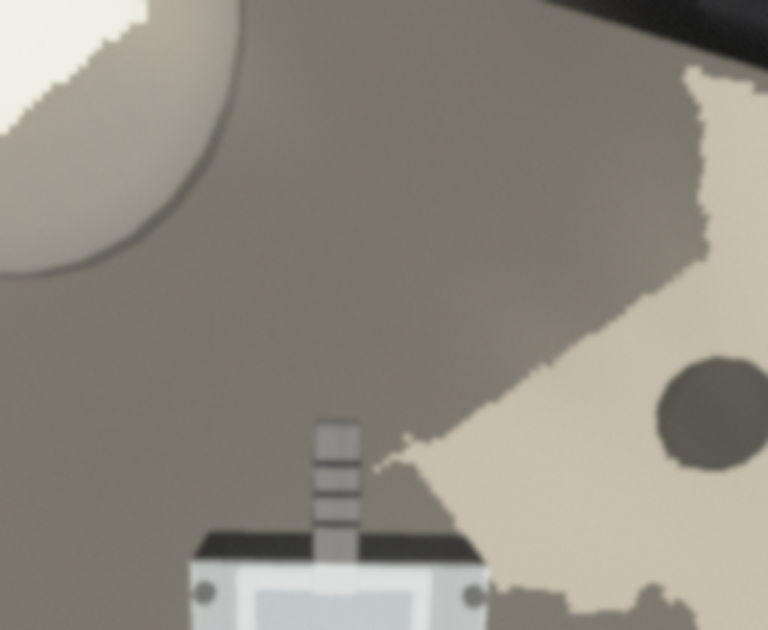

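The handle is upright in the image, centred on column 337, with its tip edge at row 420 and the lid's front edge at row 562 (columns 190–490).

```bash
python3 - <<'E'
from h import *
w=load("w2");v=load("w3"); s=lambda p:(np.array(p,float)+.5)/1.55-.5; q=lambda p:(np.array(p,float)+.5)/3-.5+np.array([150,0])
print("tip tri",tri([(w,s((391.5,123))),(v,q((337,421)))]).round(4),"lid",tri([(w,s((336,185))),(v,q((190,562)))]).round(4),tri([(w,s((460,173))),(v,q((490,563)))]).round(4))
print(onz(v,q([(337,421),(337,530),(190,562),(490,563)]),[.028,.028,.034,.034]).round(4).tolist())
E
echo '[[[0.014,0.001,0.016],[0,0,0]],[[0.014,0.001,0.016],[0,0,0]],[[0.014,0.001,0.016],[0,0,0]],[[0,0,0.0165],[0,0,0]],[[0,0,0],[0,0,0]]]' > path.dat && python3 -m pendant path.dat
```

```text
tip tri [ 0.3925 -0.2767  0.0152] lid [ 0.3584 -0.315   0.0353] [ 0.4365 -0.3073  0.0303]
[[0.3918, -0.2754, 0.028], [0.3955, -0.3037, 0.028], [0.3583, -0.3153, 0.034], [0.4358, -0.3062, 0.034]]
time: 4.57
tool_pos: [0.3927, -0.2885, 0.1874]
tool_rot: [-3.141, -0.001, 1.682]
contact_force: [-1.5, 0.1, -0.2]
opening: 0.0496
grip_force: 0.0
```

The lid height (30–35 mm) and the handle line agree with expectations; the handle tip's height is noisier. The fingers are around the handle, so I'm closing.

```bash
echo '[[[0,0,0],[0,0,0]],[[0,0,0],[0,0,0]],[[0,0,0],[0,0,0]],[[0,0,0],[0,0,0]],[[0,0,0],[0,0,0]],[[0,0,0],[0,0,0]]]' > path.dat && python3 -m pendant path.dat 0.0 30
python3 - <<'E'
from h import *
p,r=tool();print(r.as_matrix().round(4)); d=np.array([np.cos(np.radians(96.7)),np.sin(np.radians(96.7)),0]);print(r.inv().apply(d).round(4))
E
```

```text
time: 5.07
tool_pos: [0.3927, -0.2896, 0.1887]
tool_rot: [3.141, 0.001, 1.682]
contact_force: [0.2, -0.9, 0.6]
opening: 0.0149
grip_force: 0.2
[[-1.114e-01  9.938e-01  7.000e-04]
 [ 9.938e-01  1.114e-01 -6.000e-04]
 [-7.000e-04  7.000e-04 -1.000e+00]]
[ 1.0e+00 -5.3e-03 -7.0e-04]
```

Still closing; I'll finish the grip, then draw out slowly along the rack's +x.

```bash
echo '[[[0,0,0],[0,0,0]],[[0,0,0],[0,0,0]],[[0,0,0],[0,0,0]],[[0,0,0],[0,0,0]]]' > path.dat && python3 -m pendant path.dat
echo '[[[0,0,-0.0005],[0,0,0]],[[0.005,0,0],[0,0,0]],[[0.005,0,0],[0,0,0]],[[0.005,0,0],[0,0,0]]]' > path.dat && python3 -m pendant path.dat
```

```text
time: 5.4
tool_pos: [0.3927, -0.2895, 0.1884]
tool_rot: [3.141, 0.001, 1.683]
contact_force: [-0.3, -0.6, 3.3]
opening: 0.012
grip_force: 29.8
time: 5.73
tool_pos: [0.3908, -0.2739, 0.1886]
tool_rot: [-3.142, -0.0, 1.683]
contact_force: [1.0, -1.1, 1.1]
opening: 0.0116
grip_force: 29.8
```

```bash
echo '[[[0.01,0,0],[0,0,0]],[[0.01,0,0],[0,0,0]],[[0.01,0,0],[0,0,0]],[[0.01,0,0],[0,0,0]],[[0.01,0,0],[0,0,0]],[[0.01,0,0],[0,0,0]],[[0.01,0,0],[0,0,0]],[[0,0,0],[0,0,0]]]' > path.dat && python3 -m pendant path.dat
echo '[[[0.01,0,0],[0,0,0]],[[0,0,0],[0,0,0]],[[0,0,-0.02],[0,0,0]],[[0,0,-0.03],[0,0,0]],[[0,0,-0.03],[0,0,0]],[[0,0,-0.03],[0,0,0]],[[0,0,-0.02],[0,0,0]],[[0,0,0],[0,0,0]]]' > path.dat && python3 -m pendant path.dat
python3 - <<'E'
from h import *
snap("wrist","w4",(90,60,420,290),2.4)
# target: chuck centre + 58..61 mm
print(tool()[0])
E
```

```text
time: 6.4
tool_pos: [0.3826, -0.2028, 0.1885]
tool_rot: [-3.14, -0.002, 1.684]
contact_force: [-0.8, -0.0, -3.0]
opening: 0.0119
grip_force: 29.9
time: 7.07
tool_pos: [0.3828, -0.1957, 0.3225]
tool_rot: [3.136, 0.005, 1.683]
contact_force: [0.9, 0.1, -1.7]
opening: 0.0117
grip_force: 29.8
[ 0.38228735 -0.19534082  0.32033968]
```

View pics/w4.png

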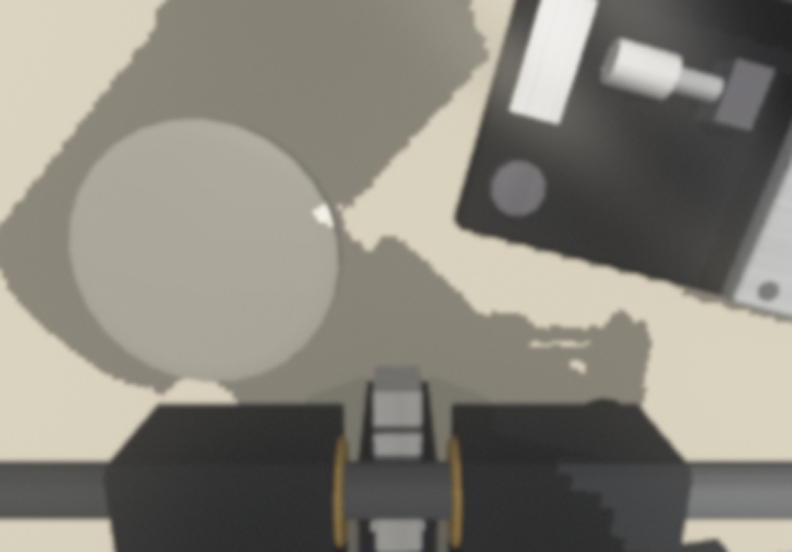

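The handle is held between the fingers, its tip at (397,367). From that I'll measure where the carrier sits in the grip.

Run:
```python
from h import *
v=load("w4");q=(np.array([397,367.])+.5)/2.4-.5+np.array([90,60]);p,r=tool()
for dz in(.158,.161,.164):
    t=onz(v,q,p[2]-dz)[0];print(r.inv().apply(t-p).round(4))
chuck=np.array([.6115,-.0120]);yaw=-.133
for g in(.058,.060):
    print([*(chuck+g*np.array([np.cos(yaw),np.sin(yaw)])).round(4)])
togo([.61,-.15,.32],yaw)
```

```text
[ 0.0195 -0.0003  0.1579]
[ 0.0182 -0.0003  0.1609]
[ 0.017  -0.0003  0.1639]
[np.float64(0.669), np.float64(-0.0197)]
[np.float64(0.671), np.float64(-0.02)]
tool-frame d [0.0197 0.2313 0.0011] rotvec [ 5.4000e-03 -8.0000e-04  1.8155e+00]
```

```bash
python3 - <<'E'
from h import *
v=load("w4");p,r=tool()
for row,dz in((391,.1605),(367,.1785)):
    q=(np.array([397,row])+.5)/2.4-.5+np.array([90,60]);print(r.inv().apply(onz(v,q,p[2]-dz)[0]-p).round(4))
E
echo '[[[0,0,0],[0,0,0.03]],[[0,0,0],[0,0,0.03]],[[0,0,0],[0,0,0.03]],[[0,0,0],[0,0,0.03]],[[0,0,0],[0,0,0.03]],[[0,0,0],[0,0,0.03]],[[0,0,0],[0,0,0.03]],[[0,0,0],[0,0,0.03]]]' > path.dat && python3 -m pendant path.dat >/dev/null
echo '[[[0,0,0],[0,0,0.03]],[[0,0,0],[0,0,0.03]],[[0,0,0],[0,0,0.03]],[[0,0,0],[0,0,0.03]],[[0,0,0],[0,0,0.03]],[[0,0,0],[0,0,0.03]],[[0,0,0],[0,0,0.03]],[[0,0,0],[0,0,0.0338]]]' > path.dat && python3 -m pendant path.dat
python3 - <<'E'
from h import *
togo([.62,-.14,.32],-.133)
E
```

```text
[ 0.0122 -0.0003  0.1605]
[ 0.0111 -0.0002  0.1785]
time: 8.45
tool_pos: [0.3816, -0.1949, 0.317]
tool_rot: [-3.14, 0.003, -0.248]
contact_force: [-0.2, 0.1, -1.0]
opening: 0.0116
grip_force: 29.8
tool-frame d [ 0.2176 -0.1118 -0.0035] rotvec [-0.0014  0.0028 -0.1154]
```

The grip is at carrier x ≈ 60 mm. I overshot the yaw and will correct it while moving to look at the station from straight above the chuck.

Scaled: -0.115 rad / 4 = -0.0288.

```bash
echo '[[[0,0,0],[0,0,-0.0288]],[[0.02,-0.031,-0.018],[0,0,0]],[[0.02,-0.031,-0.018],[0,0,0]],[[0.02,-0.031,-0.018],[0,0,0]],[[0.02,-0.031,-0.018],[0,0,0]],[[0.02,-0.031,-0.018],[0,0,0]],[[0.025,-0.017,-0.01],[0,0,0]],[[0,0,0],[0,0,0]]]' > path.dat && python3 -m pendant path.dat
echo '[[[0,0,0],[0,0,0]],[[0,0,0],[0,0,0]]]' > path.dat && python3 -m pendant path.dat
python3 - <<'E'
from h import *
snap("wrist","w5",None,1.55)
print(tool()[0])
E
```

```text
time: 9.12
tool_pos: [0.5313, -0.0376, 0.419]
tool_rot: [-3.14, -0.004, -0.124]
contact_force: [-1.8, -0.2, -1.1]
opening: 0.0118
grip_force: 29.8
time: 9.28
tool_pos: [0.5274, -0.0404, 0.4165]
tool_rot: [-3.142, 0.004, -0.127]
contact_force: [-0.1, -0.5, -1.5]
opening: 0.0119
grip_force: 29.8
[ 0.52714474 -0.04075716  0.41685839]
```

View pics/w5.png

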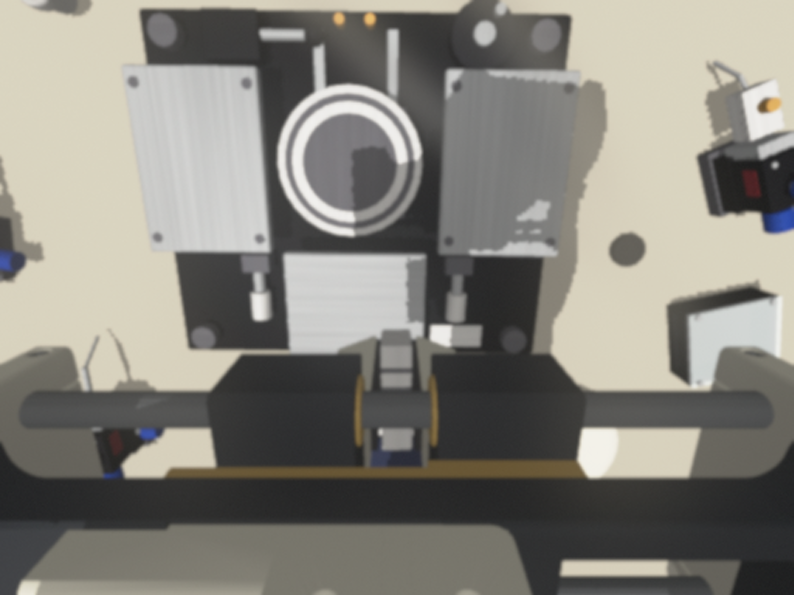

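The station shows nearly square in this view. Left platen corners are (123,66), (257,66), (271,251), (152,252), right platen corners are (446,70), (580,71), (557,256), (438,254), and the chuck spans 277–422 × 84–236.

```bash
cat >> st.py <<'E'
w5=load("w5"); W5={(70,170):(123,66),(70,70):(257,66),(-70,70):(271,251),(-70,170):(152,252),(70,-70):(446,70),(70,-170):(580,71),(-70,-170):(557,256),(-70,-70):(438,254),(-70,60):(284,254),(-70,-60):(426,255)}
W5={k:(np.array(v)+.5)/1.55-.5 for k,v in W5.items()}
E
python3 - <<'E'
from st import *
for n,s in(("w1",[(w,W,1)]),("w5",[(w5,W5,1)]),("t",[(t,Tp,1)]),("w15",[(w,W,1),(w5,W5,1)]),("all",[(w,W,1),(w5,W5,1),(t,Tp,1)])): x,e=fit(s);print(n,x.round(4),e.round(2))
# chuck via ellipse rim fit: project 58 mm circle at z .052 and compare extents
a=np.linspace(0,2*np.pi,361)
def ext(c,cx,cy,z=.052): p=proj(c,np.c_[cx+.058*np.cos(a),cy+.058*np.sin(a),a*0+z]);return np.r_[p.min(0),p.max(0)]
for n,c,e in(("w1",w,(464,217,605,350)),("w5",w5,(277,84,422,236))):
    e=(np.array(e)+.5)/1.55-.5
    r=least_squares(lambda q:ext(c,q[0],q[1])-e,[.61,-.01]);print("chuck",n,r.x.round(4),r.fun.round(2))
E
```

```text
w1 [ 0.6098 -0.0176 -0.1296  0.0549] 0.91
w5 [ 0.6076 -0.0179 -0.1377  0.0559] 1.13
t [ 0.6112 -0.0156 -0.1403  0.0518] 0.97
w15 [ 0.6081 -0.0179 -0.1369  0.0561] 2.03
all [ 0.6084 -0.0176 -0.1372  0.0559] 2.16
chuck w1 [ 0.6113 -0.0145] [ 0.76  0.   -0.75 -0.09]
chuck w5 [ 0.6102 -0.0149] [-0.09 -0.07  0.09  0.1 ]
```

Chuck at (0.6107, -0.0145), station yaw -0.137 rad. I'm moving over the placing point.

Scaled: 0.01 rad / 4 = 0.0025.

```bash
echo '[[[0.03,0,0.02],[0,0,0]],[[0.03,0,0.02],[0,0,0]],[[0.03,0,0.02],[0,0,0]],[[0.03,0,0.02],[0,0,0]],[[0.018,0,0.02],[0,0,0]],[[0,0,0],[0,0,0.0025]],[[0,0,0],[0,0,0]],[[0,0,0],[0,0,0]]]' > path.dat && python3 -m pendant path.dat
python3 - <<'E'
from h import *
togo([.6701,-.0227,.2365],-.137)
E
```

```text
time: 10.0
tool_pos: [0.6639, -0.0585, 0.3186]
tool_rot: [-3.142, 0.001, -0.138]
contact_force: [-0.0, 0.1, -0.9]
opening: 0.0117
grip_force: 29.8
tool-frame d [ 0.0013 -0.0363  0.0821] rotvec [-0.0001  0.0012 -0.0013]
```

```bash
echo '[[[0.001,-0.018,0],[0,0,0]],[[0,-0.018,0],[0,0,0]],[[0,0,0.02],[0,0,0]],[[0,0,0.02],[0,0,0]],[[0,0,0.02],[0,0,0]],[[0,0,0.015],[0,0,0]],[[0,0,0],[0,0,0]],[[0,0,0],[0,0,0]]]' > path.dat && python3 -m pendant path.dat
python3 - <<'E'
from h import *
togo([.6701,-.0227,.2365],-.137)
E
```

```text
time: 10.67
tool_pos: [0.6701, -0.0224, 0.2449]
tool_rot: [-3.142, -0.0, -0.137]
contact_force: [0.5, -0.5, -0.1]
opening: 0.0115
grip_force: 29.8
tool-frame d [0.     0.0003 0.0084] rotvec [-0.     -0.0004 -0.0004]
```

```bash
echo '[[[0,0,0.004],[0,0,0]],[[0,0,0.004],[0,0,0]],[[0,0,0.002],[0,0,0]],[[0,0,0],[0,0,0]],[[0,0,0],[0,0,0]]]' > path.dat && python3 -m pendant path.dat; echo '[[[0,0,0.001],[0,0,0]],[[0,0,0],[0,0,0]],[[0,0,0],[0,0,0]]]' > path.dat && python3 -m pendant path.dat;echo '[[[0,0,0.001],[0,0,0]],[[0,0,0],[0,0,0]],[[0,0,0],[0,0,0]]]' > path.dat && python3 -m pendant path.dat
```

```text
time: 11.08
tool_pos: [0.6706, -0.0222, 0.234]
tool_rot: [-3.142, -0.0, -0.137]
contact_force: [-0.4, 0.1, -0.6]
opening: 0.0118
grip_force: 29.8
time: 11.33
tool_pos: [0.6707, -0.0222, 0.2328]
tool_rot: [-3.142, -0.0, -0.137]
contact_force: [0.0, -0.2, -1.2]
opening: 0.0119
grip_force: 29.8
time: 11.58
tool_pos: [0.6706, -0.0222, 0.2324]
tool_rot: [3.142, -0.001, -0.137]
contact_force: [-1.0, 0.5, 3.3]
opening: 0.0117
grip_force: 29.9
```

It touched at exactly the predicted height, 0.2324. I'll release it, lift, and check.

```bash
echo '[[[0,0,0],[0,0,0]],[[0,0,0],[0,0,0]],[[0,0,0],[0,0,0]],[[0,0,0],[0,0,0]]]' > path.dat && python3 -m pendant path.dat 0.035 >/dev/null
echo '[[[0,0,-0.01],[0,0,0]],[[0,0,-0.03],[0,0,0]],[[0,0,-0.03],[0,0,0]],[[-0.03,0,-0.03],[0,0,0]],[[-0.03,0,-0.02],[0,0,0]],[[-0.03,0,0],[0,0,0]],[[-0.03,0,0],[0,0,0]],[[-0.02,0,0],[0,0,0]]]' > path.dat && python3 -m pendant path.dat
echo '[[[0,0,0],[0,0,0]],[[0,0,0],[0,0,0]]]' > path.dat && python3 -m pendant path.dat
python3 - <<'E'
from h import *
snap("wrist","w6",(120,0,376,200),3)
E
```

```text
time: 12.58
tool_pos: [0.53, -0.0027, 0.3525]
tool_rot: [-3.142, -0.001, -0.137]
contact_force: [0.1, -0.4, 0.6]
opening: 0.0349
grip_force: 0.0
time: 12.75
tool_pos: [0.532, -0.003, 0.3525]
tool_rot: [-3.142, -0.002, -0.137]
contact_force: [0.9, -0.8, -0.5]
opening: 0.035
grip_force: 0.0
```

View pics/w6.png

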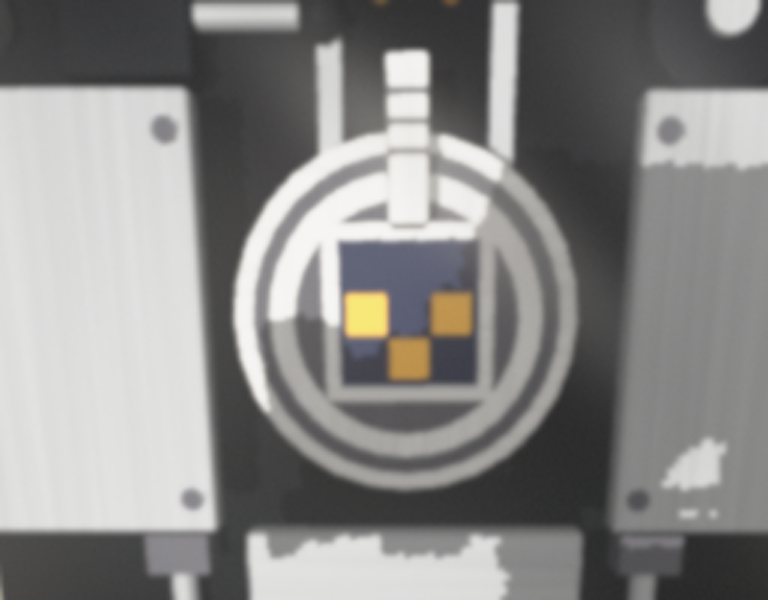

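The carrier lies on the chuck with its handle to the back: pads at (366,314), (452,314) and (409,359), chuck rim spanning 233–577 × 130–489.

Run:
```python
from st import *
v=load("w6");q=lambda p:(np.array(p,float)+.5)/3-.5+np.array([120,0])
P=onz(v,q([(366,314.5),(452,314),(409,359)]),.0595);print(P.round(4).tolist(),"pad yaw",np.arctan2(*(P[0]-P[1])[[1,0]])-np.pi/2,np.linalg.norm(P[0]-P[1]))
H=onz(v,q([(407.5,50),(410,222)]),.072);print("handle yaw",np.arctan2(*(H[0]-H[1])[[1,0]]))
a=np.linspace(0,2*np.pi,361)
def ext(c,cx,cy,z=.052): p=proj(c,np.c_[cx+.058*np.cos(a),cy+.058*np.sin(a),a*0+z]);return np.r_[p.min(0),p.max(0)]
e=np.r_[q([(233,130),(577,489)]).ravel()];r=least_squares(lambda z:ext(v,*z)-e,[.61,-.01]);print("chuck",r.x.round(4),r.fun.round(2))
c0=(P[0]+P[1])[:2]/2;d=c0-r.x;y=-.137;print("carrier centre",c0,"off chuck (station axes)",[np.cos(y)*d[0]+np.sin(y)*d[1],-np.sin(y)*d[0]+np.cos(y)*d[1]])
W6=dict(zip([(70,70),(-70,70),(70,-70),(-70,-70),(-70,60),(-70,-60)],q([(190,87),(217,530),(643,90),(610,530),(248,530),(582,530)])))
for f in ([(v,W6,1)],[(v,W6,1),(w5,W5,1)]): x,e=fit(f);print(x.round(4),e.round(2))
```

```text
[[0.6141, -0.0021, 0.0595], [0.6104, -0.03, 0.0595], [0.5982, -0.0141, 0.0595]] pad yaw -0.13082272410362594 0.028152020453368082
handle yaw -0.11946438144003564
chuck [ 0.6105 -0.0145] [-0.12 -0.33  0.12  0.44]
carrier centre [ 0.61224335 -0.01603107] off chuck (station axes) [np.float64(0.001972239187993277), np.float64(-0.0013148716683899406)]
[ 0.6084 -0.0177 -0.139   0.0558] 0.59
[ 0.6079 -0.0178 -0.1381  0.0558] 1.03
```

The carrier is about 2 mm off the chuck's middle and within 1° of square, which is good. Next is the single-rod positioner.

Careful with the scale: turns go in shares of 4 rad. That gives: -0.12 rad / 4 = -0.03.

```bash
echo '[[[-0.015,-0.037,0],[0,0,0]],[[-0.015,-0.037,0],[0,0,0]],[[-0.015,-0.037,0],[0,0,0]],[[-0.015,-0.037,0],[0,0,0]],[[-0.015,-0.037,0],[0,0,0]],[[-0.015,-0.037,0],[0,0,0]],[[-0.015,-0.037,0],[0,0,0]],[[0,0,0],[0,0,-0.03]]]' > path.dat && python3 -m pendant path.dat 0.08 >/dev/null
echo '[[[0,0,0],[0,0,-0.03]],[[0,0,0],[0,0,-0.03]],[[0,0,0],[0,0,-0.03]],[[0,0,0],[0,0,-0.03]],[[0,0,0],[0,0,-0.03]],[[0,0,0],[0,0,-0.03]],[[0,0,0],[0,0,-0.03]],[[0,0,0],[0,0,-0.03]]]' > path.dat && python3 -m pendant path.dat >/dev/null
echo '[[[0,0,0],[0,0,-0.03]],[[0,0,0],[0,0,-0.03]],[[0,0,0],[0,0,-0.03]],[[0,0,0],[0,0,-0.03]],[[0,0,0],[0,0,-0.03]],[[0,0,0],[0,0,-0.03]],[[0,0,0],[0,0,-0.03]],[[0,0,0],[0,0,-0.03]]]' > path.dat && python3 -m pendant path.dat >/dev/null
echo '[[[0,0,0],[0,0,-0.03]],[[0,0,0],[0,0,-0.03]],[[0,0,0],[0,0,-0.03]],[[0,0,0],[0,0,-0.03]],[[0,0,0],[0,0,-0.03]],[[0,0,0],[0,0,-0.03]],[[0,0,0],[0,0,-0.03]],[[0,0,0],[0,0,-0.03]]]' > path.dat && python3 -m pendant path.dat >/dev/null
echo '[[[0,0,0],[0,0,-0.03]],[[0,0,0],[0,0,0]],[[0,0,0],[0,0,0]]]' > path.dat && python3 -m pendant path.dat
python3 - <<'E'
from h import *
snap("wrist","w7",None,1.55)
E
```

```text
time: 15.72
tool_pos: [0.4647, 0.268, 0.3511]
tool_rot: [3.141, 0.0, 2.979]
contact_force: [1.0, 0.6, 0.3]
opening: 0.0802
grip_force: 0.0
```

View pics/w7.png

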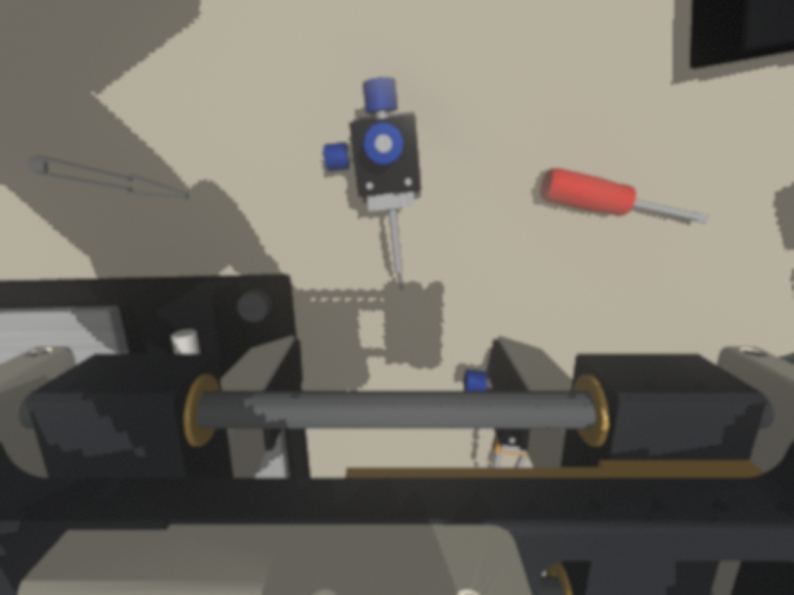

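The single is seen from above: block top corners (351,122), (415,113), (420,193), (357,203), top knob centre (384,144), needle tip (401,286).

```bash
cat > pos.py <<'E'
from h import *
def report(c,q,corners,knob,tip,side=None):
    B=onz(c,q(corners),.068);print("block sides",[np.linalg.norm(B[i]-B[i-1]).round(4) for i in range(4)],"centre",B.mean(0).round(4))
    d=(B[3]-B[0]+B[2]-B[1]);print("yaw sides",np.arctan2(d[1],d[0]).round(4)); e=B[1]-B[0]+B[2]-B[3];print("yaw cross",np.arctan2(e[1],e[0]).round(4))
    k=onz(c,q([knob]),.096)[0];t=onz(c,q([tip]),.012)[0];d=t-k;y=np.arctan2(d[1],d[0])
    print("knob",k.round(4),"tip",t.round(4),"dist knob-tip",np.hypot(*d[:2]).round(4),"yaw",y.round(4)); 
    d=t-B.mean(0);y2=np.arctan2(d[1],d[0]);print("block-tip dist",np.hypot(*d[:2]).round(4),"yaw",y2.round(4),"origin from tip",(t[:2]-.1*np.array([np.cos(y2),np.sin(y2)])).round(4))
E
python3 - <<'E'
from pos import *
c=load("w7");q=lambda p:(np.array(p,float)+.5)/1.55-.5
report(c,q,[(351,122),(415,113),(420,193),(357,203)],(384,144),(401,286))
E
```

```text
block sides [np.float64(0.0473), np.float64(0.0383), np.float64(0.0462), np.float64(0.0399)] centre [0.3805 0.2744 0.068 ]
yaw sides -0.0974
yaw cross 1.5508
knob [0.3736 0.2753 0.096 ] tip [0.4773 0.2691 0.012 ] dist knob-tip 0.1038 yaw -0.0604
block-tip dist 0.0969 yaw -0.0553 origin from tip [0.3775 0.2746]
```

Yaw is about -0.057 from three cues, with the origin near (0.378, 0.2745). I'm moving over it and checking height numerically from the blue knob in a second view.

Scaled: -0.106 rad / 4 = -0.0265.

```bash
echo '[[[0,0,0.02],[0,0,-0.0265]],[[0,0,0.02],[0,0,0]],[[0,0,0.02],[0,0,0]],[[0,0,0],[0,0,0]],[[0,0,0],[0,0,0]]]' > path.dat && python3 -m pendant path.dat
cat > blue.py <<'E'
from h import *
def blobs(c,mn=15):
    h=cv2.cvtColor(c["image"],cv2.COLOR_RGB2HSV);m=cv2.inRange(h,(105,120,60),(130,255,255));m[245:]=0
    n,_,st,ce=cv2.connectedComponentsWithStats(m);return [(st[i].tolist(),ce[i].round(1).tolist()) for i in range(1,n) if st[i][4]>=mn]
E
python3 - <<'E'
from blue import *
print(blobs(load("w7")));c=snap("wrist","w8");print(blobs(c))
togo([.378,.2746,.27],3.085)
E
```

```text
time: 16.18
tool_pos: [0.464, 0.2678, 0.2907]
tool_rot: [-3.141, -0.002, 3.087]
contact_force: [0.0, -0.2, 0.9]
opening: 0.0799
grip_force: 0.0
[([239, 65, 9, 5, 33], [242.7, 67.2]), ([235, 79, 25, 27, 381], [246.9, 92.3]), ([210, 94, 14, 14, 163], [216.3, 100.1]), ([302, 240, 11, 5, 47], [306.6, 242.3])]
[([244, 72, 33, 35, 620], [258.7, 89.8]), ([210, 86, 17, 19, 289], [218.1, 94.4])]
tool-frame d [0.0865 0.0019 0.0217] rotvec [0.0003 0.0003 0.0023]
```

```bash
python3 - <<'E'
from blue import *
a,b=load("w7"),load("w8")
print("top knob",tri([(a,(247,92)),(b,(260,89))]).round(4),"side knob",tri([(a,(216.3,100.1)),(b,(218.1,94.4))]).round(4))
print(onz(b,(260,89),.09).round(4), onz(a,(247,92),.09).round(4), onz(b,(218.1,94.4),.022).round(4),onz(a,(216.3,100.1),.022).round(4))
E
echo '[[[0.029,0.0006,0],[0,0,0]],[[0.029,0.0006,0],[0,0,0]],[[0.0285,0.0006,0],[0,0,0]],[[0,0,0],[0,0,0]],[[0,0,0],[0,0,0]]]' > path.dat && python3 -m pendant path.dat
python3 - <<'E'
from h import *
togo([.378,.2746,.214],3.085)
E
```

```text
top knob [0.3724 0.2747 0.0801] side knob [0.372  0.2404 0.0361]
[[0.3734 0.2746 0.09  ]] [[0.3726 0.2748 0.09  ]] [[0.3712 0.2386 0.022 ]] [[0.3713 0.2385 0.022 ]]
time: 16.65
tool_pos: [0.3772, 0.2746, 0.2929]
tool_rot: [3.14, 0.003, 3.09]
contact_force: [0.9, -0.4, 0.2]
opening: 0.08
grip_force: 0.0
tool-frame d [-0.0006 -0.0001  0.0789] rotvec [0.0016 0.0027 0.0046]
```

Heights and sides are consistent, so I'll descend and grip.

```bash
echo '[[[0,0,0.02],[0,0,0]],[[0,0,0.02],[0,0,0]],[[0,0,0.02],[0,0,0]],[[0,0,0.01],[0,0,0]],[[0,0,0.0085],[0,0,0]],[[0,0,0],[0,0,0]]]' > path.dat && python3 -m pendant path.dat
echo '[[[0,0,0],[0,0,0]],[[0,0,0],[0,0,0]],[[0,0,0],[0,0,0]],[[0,0,0],[0,0,0]],[[0,0,0],[0,0,0]],[[0,0,0],[0,0,0]],[[0,0,0],[0,0,0]]]' > path.dat && python3 -m pendant path.dat 0.0 35
echo '[[[0,0,0],[0,0,0]],[[0,0,0],[0,0,0]],[[0,0,0],[0,0,0]]]' > path.dat && python3 -m pendant path.dat
```

```text
time: 17.15
tool_pos: [0.3785, 0.2741, 0.2119]
tool_rot: [-3.141, -0.0, 3.088]
contact_force: [0.2, 0.1, -0.1]
opening: 0.0803
grip_force: 0.0
time: 17.73
tool_pos: [0.3777, 0.2743, 0.213]
tool_rot: [3.141, 0.001, 3.089]
contact_force: [0.4, 1.1, 1.0]
opening: 0.0396
grip_force: 35.0
time: 17.98
tool_pos: [0.3777, 0.2744, 0.213]
tool_rot: [3.141, 0.001, 3.089]
contact_force: [-0.4, 1.7, 3.7]
opening: 0.04
grip_force: 35.0
```

Gripped at 40 mm. I'll lift, turn to aim at station -y, and carry it over.

Scaled: 0.11 rad / 4 = 0.0275.

```bash
echo '[[[0,0,-0.01],[0,0,0]],[[0,0,-0.02],[0,0,0]],[[0,0,-0.03],[0,0,0]],[[0,0,-0.03],[0,0,0]],[[0,0,-0.03],[0,0,0]],[[0,0,-0.03],[0,0,0.025]],[[0,0,0],[0,0,0.0275]],[[0,0,0],[0,0,0.0275]]]' > path.dat && python3 -m pendant path.dat
echo '[[[0,0,0],[0,0,0.0275]],[[0,0,0],[0,0,0.0275]],[[0,0,0],[0,0,0.0275]],[[0,0,0],[0,0,0.0275]],[[0,0,0],[0,0,0.0275]],[[0,0,0],[0,0,0.0275]],[[0,0,0],[0,0,0.0275]],[[0,0,0],[0,0,0.0275]]]' > path.dat && python3 -m pendant path.dat >/dev/null
echo '[[[0,0,0],[0,0,0.0275]],[[0,0,0],[0,0,0.0275]],[[0,0,0],[0,0,0.0275]],[[0,0,0],[0,0,0.0275]],[[0,0,0],[0,0,0]],[[0,0,0],[0,0,0]]]' > path.dat && python3 -m pendant path.dat
python3 - <<'E'
from h import *
togo([.6279,.0970,.36],1.433)
E
```

```text
time: 18.65
tool_pos: [0.3776, 0.2741, 0.364]
tool_rot: [3.14, 0.002, 2.763]
contact_force: [0.3, -0.8, -2.9]
opening: 0.0398
grip_force: 35.0
time: 19.82
tool_pos: [0.3774, 0.274, 0.362]
tool_rot: [-3.14, 0.001, 1.452]
contact_force: [-1.1, 0.6, -3.6]
opening: 0.0394
grip_force: 35.0
tool-frame d [-0.146   0.2697  0.0018] rotvec [-0.0014  0.0011  0.019 ]
```

Scaled: 0.019 rad / 4 = 0.0048.

```bash
echo '[[[-0.01,0.02,0],[0,0,0.0048]],[[-0.018,0.033,0],[0,0,0]],[[-0.018,0.033,0],[0,0,0]],[[-0.018,0.033,0],[0,0,0]],[[-0.018,0.033,0],[0,0,0]],[[-0.018,0.033,0],[0,0,0]],[[-0.018,0.033,0],[0,0,0]],[[-0.018,0.033,0],[0,0,0]]]' > path.dat && python3 -m pendant path.dat >/dev/null
echo '[[[-0.005,0.01,0],[0,0,0]],[[0,0,0],[0,0,0]],[[0,0,0],[0,0,0]],[[0,0,0],[0,0,0]]]' > path.dat && python3 -m pendant path.dat
python3 - <<'E'
from h import *
togo([.6279,.0970,.285],1.433)
E
```

```text
time: 20.82
tool_pos: [0.6156, 0.0989, 0.3621]
tool_rot: [-3.14, -0.0, 1.432]
contact_force: [0.0, 0.2, -3.1]
opening: 0.0395
grip_force: 35.0
tool-frame d [-0.0002  0.0126  0.0771] rotvec [-0.002  -0.0001 -0.0011]
```

```bash
echo '[[[0,0.0125,0.01],[0,0,0]],[[0,0,0.02],[0,0,0]],[[0,0,0.02],[0,0,0]],[[0,0,0.02],[0,0,0]],[[0,0,0.01],[0,0,0]],[[0,0,0.004],[0,0,0]],[[0,0,0],[0,0,0]],[[0,0,0],[0,0,0]]]' > path.dat && python3 -m pendant path.dat
python3 - <<'E'
from h import *
togo([.6279,.0970,.273],1.433)
E
```

```text
time: 21.48
tool_pos: [0.6289, 0.0969, 0.2798]
tool_rot: [3.14, -0.0, 1.431]
contact_force: [0.9, 0.4, -3.9]
opening: 0.0397
grip_force: 35.0
tool-frame d [-0.0001 -0.001   0.0068] rotvec [ 0.0015 -0.0004 -0.0023]
```

```bash
echo '[[[0,-0.001,0.003],[0,0,0]],[[0,0,0.002],[0,0,0]],[[0,0,0],[0,0,0]],[[0,0,0],[0,0,0]]]' > path.dat && python3 -m pendant path.dat; echo '[[[0,0,0.001],[0,0,0]],[[0,0,0],[0,0,0]],[[0,0,0],[0,0,0]]]' > path.dat && python3 -m pendant path.dat;echo '[[[0,0,0.001],[0,0,0]],[[0,0,0],[0,0,0]],[[0,0,0],[0,0,0]]]' > path.dat && python3 -m pendant path.dat
```

```text
time: 21.82
tool_pos: [0.6278, 0.0966, 0.274]
tool_rot: [3.141, -0.0, 1.43]
contact_force: [0.0, -0.4, -3.0]
opening: 0.0397
grip_force: 35.0
time: 22.07
tool_pos: [0.6279, 0.0966, 0.273]
tool_rot: [3.141, -0.0, 1.43]
contact_force: [-0.4, 0.1, -1.5]
opening: 0.0398
grip_force: 35.0
time: 22.32
tool_pos: [0.6279, 0.0966, 0.273]
tool_rot: [3.14, -0.0, 1.43]
contact_force: [-1.8, 0.7, 4.8]
opening: 0.0398
grip_force: 35.0
```

It's seated on the platen. I'll release it, lift clear, and go to the twin.

Scaled: 0.12 rad / 4 = 0.03.

```bash
echo '[[[0,0,0],[0,0,0]],[[0,0,0],[0,0,0]],[[0,0,0],[0,0,0]],[[0,0,0],[0,0,0]],[[0,0,0],[0,0,0]]]' > path.dat && python3 -m pendant path.dat 0.08
echo '[[[0,0,-0.01],[0,0,0]],[[0,0,-0.03],[0,0,0]],[[0,0,-0.03],[0,0,0]],[[0,0,-0.03],[0,0,0]],[[0.0325,-0.02,0],[0,0,0]],[[0.0325,-0.02,0],[0,0,0]],[[0.0325,-0.02,0],[0,0,0]],[[0.0325,-0.02,0],[0,0,0]]]' > path.dat && python3 -m pendant path.dat >/dev/null
echo '[[[0.0325,-0.02,0],[0,0,0]],[[0.0325,-0.02,0],[0,0,0]],[[0.0325,-0.02,0],[0,0,0]],[[0.0325,-0.02,0],[0,0,0]],[[0,0,0],[0,0,0.03]],[[0,0,0],[0,0,0.03]],[[0,0,0],[0,0,0.03]],[[0,0,0],[0,0,0.03]]]' > path.dat && python3 -m pendant path.dat >/dev/null
echo '[[[0,0,0],[0,0,0.03]],[[0,0,0],[0,0,0.03]],[[0,0,0],[0,0,0.03]],[[0,0,0],[0,0,0.03]],[[0,0,0],[0,0,0.03]],[[0,0,0],[0,0,0.03]],[[0,0,0],[0,0,0.03]],[[0,0,0],[0,0,0.03]]]' > path.dat && python3 -m pendant path.dat >/dev/null
echo '[[[0,0,0],[0,0,0.03]],[[0,0,0],[0,0,0.03]],[[0,0,0.02],[0,0,0.03]],[[0,0,0],[0,0,0]],[[0,0,0],[0,0,0]]]' > path.dat && python3 -m pendant path.dat
python3 - <<'E'
from blue import *
c=snap("wrist","w9",None,1.55);print(blobs(c))
E
```

```text
time: 22.73
tool_pos: [0.6278, 0.0966, 0.2716]
tool_rot: [-3.142, -0.0, 1.43]
contact_force: [0.5, 0.4, 0.4]
opening: 0.0686
grip_force: 0.0
time: 25.15
tool_pos: [0.5057, 0.3764, 0.3515]
tool_rot: [3.14, 0.001, -0.367]
contact_force: [-0.3, 0.1, -0.8]
opening: 0.08
grip_force: 0.0
[([239, 100, 24, 23, 257], [251.3, 110.9]), ([279, 103, 9, 9, 53], [281.8, 107.4]), ([252, 135, 7, 6, 20], [255.0, 137.2])]
```

View pics/w9.png

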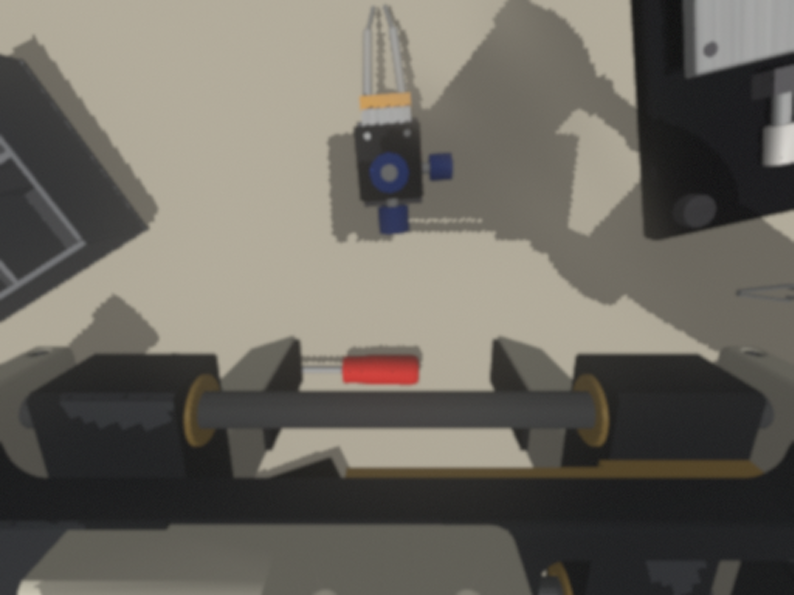

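The twin is seen from above: block corners (360,203), (422,197), (418,120), (356,127), knob centre (389,173), needle points at (377,8) and (388,8).

```bash
python3 - <<'E'
from pos import *
c=load("w9");q=lambda p:(np.array(p,float)+.5)/1.55-.5
report(c,q,[(360,203),(422,197),(418,120),(356,127)],(389,173),(382.5,8))
t=onz(c,q([(377,8),(388,8)]),.012);print("tips apart",np.linalg.norm(t[0]-t[1]))
s=onz(c,(284,107.4),.022)[0];print("side knob",s)
E
echo '[[[0,0,0.02],[0,0,0]],[[0,0,0.02],[0,0,0]],[[0,0,0.02],[0,0,0]],[[0,0,0],[0,0,0]],[[0,0,0],[0,0,0]]]' > path.dat && python3 -m pendant path.dat
python3 - <<'E'
from blue import *
c=snap("wrist","w10");print(blobs(c))
E
```

```text
block sides [np.float64(0.0445), np.float64(0.039), np.float64(0.0448), np.float64(0.0371)] centre [0.5814 0.3499 0.068 ]
yaw sides -0.3159
yaw cross -1.8373
knob [0.5759 0.3516 0.096 ] tip [0.6763 0.3185 0.012 ] dist knob-tip 0.1058 yaw -0.3183
block-tip dist 0.1 yaw -0.3192 origin from tip [0.5814 0.3499]
tips apart 0.007390251741975693
side knob [0.56631216 0.31667913 0.022     ]
time: 25.62
tool_pos: [0.506, 0.3766, 0.292]
tool_rot: [3.141, 0.001, -0.368]
contact_force: [0.1, 0.6, 1.2]
opening: 0.0805
grip_force: 0.0
[([234, 95, 33, 35, 643], [250.0, 111.7]), ([284, 102, 10, 15, 90], [288.0, 109.4]), ([244, 140, 20, 21, 316], [254.3, 149.5])]
```

```bash
python3 - <<'E'
from blue import *
a,b=load("w9"),load("w10");print("knob",tri([(a,(250.5,111)),(b,(250,112))]).round(4),onz(b,(250,112),.09).round(4),onz(a,(250.5,111),.09).round(4))
togo([.5814,.3499,.292],-.315)
E
echo '[[[0,0,0],[0,0,-0.0133]],[[0,0,0],[0,0,0]]]' > path.dat && python3 -m pendant path.dat
python3 - <<'E'
from blue import *
togo([.5814,.3499,.213],-.315)
E
```

```text
knob [0.576  0.3533 0.0042] [[0.5764 0.3515 0.09  ]] [[0.5763 0.3518 0.09  ]]
tool-frame d [ 0.0797 -0.002   0.0012] rotvec [-0.0013 -0.001  -0.0537]
time: 25.83
tool_pos: [0.5064, 0.3768, 0.294]
tool_rot: [-3.139, -0.002, -0.314]
contact_force: [-0.2, 0.1, -0.2]
opening: 0.0803
grip_force: 0.0
tool-frame d [0.0795 0.0026 0.0812] rotvec [-0.0027 -0.0024  0.0007]
```

The block's measured size (44.5 × 38 mm at z = 68) confirms the height; a vertical baseline under the camera can't. I'll move over, descend and grip.

```bash
echo '[[[0.027,0.001,0],[0,0,0]],[[0.027,0.001,0],[0,0,0]],[[0.0255,0.0006,0],[0,0,0]],[[0,0,0],[0,0,0]],[[0,0,0.02],[0,0,0]],[[0,0,0.02],[0,0,0]],[[0,0,0.02],[0,0,0]],[[0,0,0],[0,0,0]]]' > path.dat && python3 -m pendant path.dat
python3 - <<'E'
from blue import *
togo([.5814,.3499,.213],-.315)
E
```

```text
time: 26.5
tool_pos: [0.5795, 0.3489, 0.2286]
tool_rot: [3.138, 0.004, -0.318]
contact_force: [-0.9, -1.0, -2.2]
opening: 0.08
grip_force: 0.0
tool-frame d [ 0.0016 -0.0016  0.0156] rotvec [ 0.0039  0.0045 -0.0028]
```

```bash
echo '[[[0.001,0,0.01],[0,0,0]],[[0,0,0.007],[0,0,0]],[[0,0,0],[0,0,0]],[[0,0,0],[0,0,0]]]' > path.dat && python3 -m pendant path.dat
echo '[[[0,0,0],[0,0,0]],[[0,0,0],[0,0,0]],[[0,0,0],[0,0,0]],[[0,0,0],[0,0,0]],[[0,0,0],[0,0,0]],[[0,0,0],[0,0,0]],[[0,0,0],[0,0,0]],[[0,0,0],[0,0,0]]]' > path.dat && python3 -m pendant path.dat 0.0 35
echo '[[[0,0,0],[0,0,0]],[[0,0,0],[0,0,0]],[[0,0,0],[0,0,0]]]' > path.dat && python3 -m pendant path.dat
echo '[[[0,0,-0.01],[0,0,0]],[[0,0,-0.02],[0,0,0]],[[0,0,-0.03],[0,0,0]],[[0,0,-0.03],[0,0,0]],[[0,0,-0.03],[0,0,0]],[[0,0,-0.03],[0,0,0]],[[0,0,0],[0,0,0]],[[0,0,0],[0,0,0]]]' > path.dat && python3 -m pendant path.dat
```

```text
time: 26.83
tool_pos: [0.5817, 0.3491, 0.2153]
tool_rot: [-3.141, -0.0, -0.317]
contact_force: [0.3, 0.4, -0.7]
opening: 0.08
grip_force: 0.0
time: 27.5
tool_pos: [0.5817, 0.3492, 0.215]
tool_rot: [-3.14, -0.001, -0.317]
contact_force: [1.4, 2.1, 0.6]
opening: 0.0399
grip_force: 34.9
time: 27.75
tool_pos: [0.5817, 0.3492, 0.215]
tool_rot: [-3.141, -0.001, -0.317]
contact_force: [1.3, 2.4, 0.9]
opening: 0.0399
grip_force: 34.9
time: 28.42
tool_pos: [0.5815, 0.3487, 0.3664]
tool_rot: [-3.14, -0.002, -0.317]
contact_force: [-0.9, 0.9, -4.1]
opening: 0.04
grip_force: 34.9
```

Gripped. I'll carry it round in front of the single, then turn it to aim at station +y.

Scaled: -0.115 rad / 4 = -0.0288.

```bash
echo '[[[-0.0135,0.036,-0.005],[0,0,0]],[[-0.0135,0.036,-0.005],[0,0,0]],[[-0.0135,0.036,-0.005],[0,0,0]],[[-0.0135,0.036,-0.005],[0,0,0]],[[-0.0135,0.036,0],[0,0,0]],[[0,0,0],[0,0,0]],[[0,0,0],[0,0,-0.0288]],[[0,0,0],[0,0,-0.0288]]]' > path.dat && python3 -m pendant path.dat
echo '[[[0,0,0],[0,0,-0.0288]],[[0,0,0],[0,0,-0.0288]],[[0,0,0],[0,0,-0.0288]],[[0,0,0],[0,0,-0.0288]],[[0,0,0],[0,0,-0.0288]],[[0,0,0],[0,0,-0.0288]],[[0,0,0],[0,0,-0.0288]],[[0,0,0],[0,0,-0.0288]]]' > path.dat && python3 -m pendant path.dat >/dev/null
echo '[[[0,0,0],[0,0,-0.0288]],[[0,0,0],[0,0,-0.0288]],[[0,0,0],[0,0,-0.0288]],[[0,0,0],[0,0,-0.0288]],[[0,0,0],[0,0,-0.0288]],[[0,0,0],[0,0,0]],[[0,0,0],[0,0,0]]]' > path.dat && python3 -m pendant path.dat
python3 - <<'E'
from h import *
togo([.47,-.13,.38],1.433);togo([.5966,-.1291,.38],1.433)
E
```

```text
time: 29.08
tool_pos: [0.4603, 0.1981, 0.3829]
tool_rot: [3.14, 0.004, -0.083]
contact_force: [0.5, 0.4, -2.6]
opening: 0.0399
grip_force: 34.9
time: 30.33
tool_pos: [0.4609, 0.1988, 0.3831]
tool_rot: [-3.138, 0.002, 1.404]
contact_force: [0.3, 0.1, -3.6]
opening: 0.0399
grip_force: 34.9
tool-frame d [-0.3227  0.0635  0.0034] rotvec [-0.0035  0.0016 -0.0288]
tool-frame d [-0.3009  0.1882  0.0029] rotvec [-0.0035  0.0016 -0.0288]
```

Scaled: -0.029 rad / 4 = -0.0073.

```bash
echo '[[[-0.025,0.005,0],[0,0,-0.0073]],[[-0.037,0.008,0],[0,0,0]],[[-0.037,0.008,0],[0,0,0]],[[-0.037,0.008,0],[0,0,0]],[[-0.037,0.008,0],[0,0,0]],[[-0.037,0.008,0],[0,0,0]],[[-0.037,0.008,0],[0,0,0]],[[-0.037,0.008,0],[0,0,0]]]' > path.dat && python3 -m pendant path.dat >/dev/null
echo '[[[-0.02,0.02,0],[0,0,0]],[[0,0.035,0],[0,0,0]],[[0,0.035,0],[0,0,0]],[[0,0.02,0],[0,0,0]],[[0,0,0],[0,0,0]],[[0,0,0],[0,0,0]]]' > path.dat && python3 -m pendant path.dat
python3 - <<'E'
from h import *
togo([.5966,-.1291,.29],1.433)
E
```

```text
time: 31.5
tool_pos: [0.5897, -0.1253, 0.3828]
tool_rot: [-3.138, -0.001, 1.434]
contact_force: [0.3, 0.2, -4.2]
opening: 0.0402
grip_force: 34.9
tool-frame d [-0.0029  0.0077  0.0928] rotvec [-0.0034 -0.0006  0.0011]
```

```bash
echo '[[[-0.003,0.0075,0],[0,0,0]],[[0,0,0.02],[0,0,0]],[[0,0,0.02],[0,0,0]],[[0,0,0.02],[0,0,0]],[[0,0,0.02],[0,0,0]],[[0,0,0.015],[0,0,0]],[[0,0,0],[0,0,0]],[[0,0,0],[0,0,0]]]' > path.dat && python3 -m pendant path.dat
python3 - <<'E'
from h import *
togo([.5966,-.1291,.275],1.433)
E
```

```text
time: 32.17
tool_pos: [0.596, -0.1291, 0.2894]
tool_rot: [-3.14, -0.0, 1.436]
contact_force: [-0.3, 0.3, -3.6]
opening: 0.0402
grip_force: 34.9
tool-frame d [0.0001 0.0006 0.0144] rotvec [-0.0018 -0.0004  0.003 ]
```

Scaled: 0.002 rad / 4 = 0.0005.

```bash
echo '[[[0,0,0.006],[0,0,0]],[[0,0,0.005],[0,0,0.0005]],[[0,0,0],[0,0,0]],[[0,0,0],[0,0,0]]]' > path.dat && python3 -m pendant path.dat; echo '[[[0,0,0.0015],[0,0,0]],[[0,0,0],[0,0,0]],[[0,0,0],[0,0,0]]]' > path.dat && python3 -m pendant path.dat;echo '[[[0,0,0.001],[0,0,0]],[[0,0,0],[0,0,0]],[[0,0,0],[0,0,0]]]' > path.dat && python3 -m pendant path.dat
```

```text
time: 32.5
tool_pos: [0.5964, -0.1292, 0.2789]
tool_rot: [3.141, -0.0, 1.435]
contact_force: [-0.3, -0.4, -2.5]
opening: 0.0397
grip_force: 34.9
time: 32.75
tool_pos: [0.5965, -0.1292, 0.2773]
tool_rot: [3.141, -0.0, 1.435]
contact_force: [-0.1, -0.3, -3.1]
opening: 0.0396
grip_force: 34.9
time: 33.0
tool_pos: [0.5965, -0.1291, 0.2761]
tool_rot: [-3.141, -0.0, 1.435]
contact_force: [-0.1, 0.1, -4.9]
opening: 0.0395
grip_force: 34.9
```

```bash
echo '[[[0,0,0.001],[0,0,0]],[[0,0,0],[0,0,0]],[[0,0,0],[0,0,0]]]' > path.dat && python3 -m pendant path.dat; echo '[[[0,0,0.001],[0,0,0]],[[0,0,0],[0,0,0]],[[0,0,0],[0,0,0]]]' > path.dat && python3 -m pendant path.dat
```

```text
time: 33.25
tool_pos: [0.5964, -0.1291, 0.2751]
tool_rot: [-3.141, -0.0, 1.435]
contact_force: [-0.3, 0.3, -3.1]
opening: 0.0399
grip_force: 34.9
time: 33.5
tool_pos: [0.5964, -0.1291, 0.2749]
tool_rot: [3.141, 0.0, 1.435]
contact_force: [-3.9, 0.5, 4.9]
opening: 0.0396
grip_force: 34.9
```

Seated. I'll release it, lift, and move to the coax.

Scaled: 0.115 rad / 4 = 0.0288.

```bash
echo '[[[0,0,0],[0,0,0]],[[0,0,0],[0,0,0]],[[0,0,0],[0,0,0]],[[0,0,0],[0,0,0]],[[0,0,0],[0,0,0]],[[0,0,0],[0,0,0]]]' > path.dat && python3 -m pendant path.dat 0.08
echo '[[[0,0,-0.01],[0,0,0]],[[0,0,-0.03],[0,0,0]],[[0,0,-0.03],[0,0,0]],[[0,0,-0.03],[0,0,0]],[[-0.038,-0.011,0],[0,0,0]],[[-0.038,-0.011,0],[0,0,0]],[[-0.038,-0.011,0],[0,0,0]],[[-0.038,-0.011,0],[0,0,0]]]' > path.dat && python3 -m pendant path.dat >/dev/null
echo '[[[-0.038,-0.011,0],[0,0,0]],[[-0.038,-0.011,0],[0,0,0]],[[-0.038,-0.011,0],[0,0,0]],[[0,0,0.01],[0,0,0.0288]],[[0,0,0.01],[0,0,0.0288]],[[0,0,0],[0,0,0.0288]],[[0,0,0],[0,0,0.0288]],[[0,0,0],[0,0,0.0288]]]' > path.dat && python3 -m pendant path.dat >/dev/null
echo '[[[0,0,0],[0,0,0.0288]],[[0,0,0],[0,0,0.0288]],[[0,0,0],[0,0,0.0288]],[[0,0,0],[0,0,0]],[[0,0,0],[0,0,0]]]' > path.dat && python3 -m pendant path.dat
python3 - <<'E'
from blue import *
c=snap("wrist","w11",None,1.55);print(blobs(c))
E
```

```text
time: 34.0
tool_pos: [0.5965, -0.1292, 0.2741]
tool_rot: [3.142, -0.0, 1.435]
contact_force: [-0.2, 0.6, -0.3]
opening: 0.0755
grip_force: 0.0
time: 35.75
tool_pos: [0.4841, -0.3823, 0.3548]
tool_rot: [3.141, -0.0, 0.518]
contact_force: [-0.0, 0.8, 0.0]
opening: 0.0799
grip_force: 0.0
[([255, 103, 24, 25, 364], [266.5, 115.0]), ([289, 113, 13, 16, 157], [295.1, 120.6]), ([250, 135, 18, 17, 206], [257.7, 142.5])]
```

View pics/w11.png

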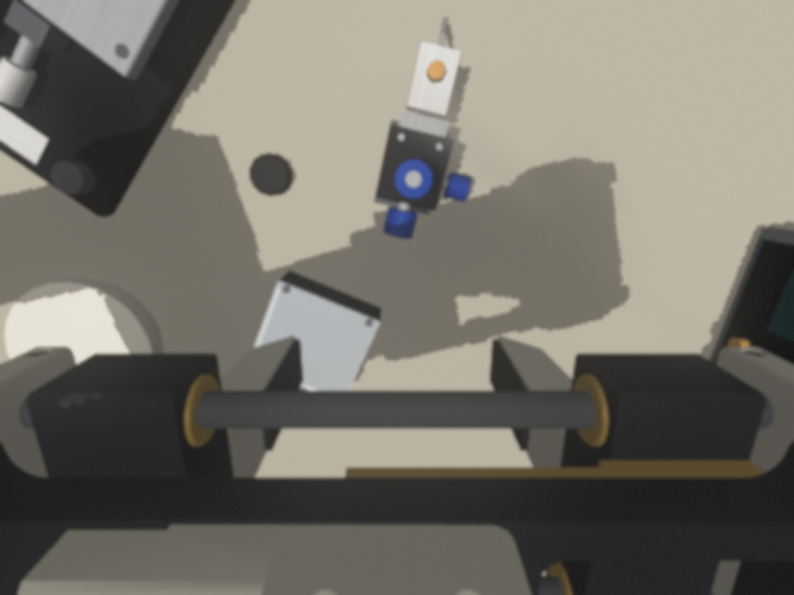

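The coax is seen from above: block corners (376,201), (438,211), (453,134), (391,121), knob (414,179), needle tip (445,19).

Run:
```python
from pos import *
c=load("w11");q=lambda p:(np.array(p,float)+.5)/1.55-.5
report(c,q,[(376,201),(438,211),(453,134),(391,121)],(414,179),(445,19))
```

```text
block sides [np.float64(0.0482), np.float64(0.0401), np.float64(0.0468), np.float64(0.0383)] centre [ 0.5568 -0.3548  0.068 ]
yaw sides 0.3341
yaw cross -1.2261
knob [ 0.5508 -0.3566  0.096 ] tip [ 0.6525 -0.3256  0.012 ] dist knob-tip 0.1063 yaw 0.296
block-tip dist 0.1001 yaw 0.2961 origin from tip [ 0.5569 -0.3547]
```

Scaled: 0.107 rad / 4 = 0.0268.

```bash
echo '[[[0,0,0.02],[0,0,0.0268]],[[0,0,0.02],[0,0,0.0265]],[[0,0,0.02],[0,0,0]],[[0,0,0],[0,0,0]],[[0,0,0],[0,0,0]]]' > path.dat && python3 -m pendant path.dat
python3 - <<'E'
from blue import *
c=snap("wrist","w12");print(blobs(c));togo([.5568,-.3548,.29],.305)
a=load("w11")
for k in((266.5,115),(257.7,142.5),(296,120.6)): print(onz(a,k,.09 if k[0]==266.5 else .022)[0].round(4))
E
```

```text
time: 36.22
tool_pos: [0.484, -0.3822, 0.2937]
tool_rot: [-3.14, 0.001, 0.304]
contact_force: [-0.0, -0.3, 0.7]
opening: 0.0796
grip_force: 0.0
[([231, 99, 34, 35, 680], [247.6, 115.7]), ([282, 105, 17, 18, 272], [289.6, 113.8]), ([239, 143, 21, 20, 356], [249.5, 152.4])]
tool-frame d [ 0.0774 -0.0047  0.0049] rotvec [ 0.0004 -0.0003 -0.0012]
[ 0.5509 -0.3564  0.09  ]
[ 0.5191 -0.3664  0.022 ]
[ 0.5624 -0.392   0.022 ]
```

```bash
python3 - <<'E'
from blue import *
a,b=load("w11"),load("w12")
for p,r in(((266.5,115),(247.6,115.7)),((257.7,142.5),(249.5,152.4)),((295.1,120.6),(289.6,113.8))): print(tri([(a,p),(b,r)]).round(4))
T,K=onz(b,(249.5,152.4),.04)[0],onz(b,(247.6,115.7),.09)[0];d=K-T;print("yaw rear->top knob (z guess .04)",np.arctan2(d[1],d[0]),K)
E
echo '[[[0.027,-0.002,0],[0,0,0]],[[0.027,-0.002,0],[0,0,0]],[[0.0235,-0.0007,0],[0,0,0]],[[0,0,0],[0,0,0]],[[0,0,0.02],[0,0,0]],[[0,0,0.02],[0,0,0]],[[0,0,0.015],[0,0,0]],[[0,0,0],[0,0,0]]]' > path.dat && python3 -m pendant path.dat
python3 - <<'E'
from h import *
togo([.5568,-.3548,.214],.305)
E
```

```text
[ 0.5509 -0.3563  0.0929]
[ 0.5212 -0.3652  0.0465]
[ 0.5615 -0.3895  0.0332]
yaw rear->top knob (z guess .04) 0.30321387353745416 [ 0.55081678 -0.35619095  0.09      ]
time: 36.93
tool_pos: [0.5559, -0.3545, 0.2372]
tool_rot: [-3.138, 0.002, 0.303]
contact_force: [-0.1, 0.6, -0.0]
opening: 0.0799
grip_force: 0.0
tool-frame d [0.0008 0.0007 0.0232] rotvec [-0.0034  0.0024 -0.0021]
```

The triangulated knob heights (93, 47, 33 mm) and yaw 0.303 fit. Descending and gripping.

```bash
echo '[[[0.0008,0.0007,0.012],[0,0,0]],[[0,0,0.011],[0,0,0]],[[0,0,0],[0,0,0]],[[0,0,0],[0,0,0]]]' > path.dat && python3 -m pendant path.dat
echo '[[[0,0,0],[0,0,0]],[[0,0,0],[0,0,0]],[[0,0,0],[0,0,0]],[[0,0,0],[0,0,0]],[[0,0,0],[0,0,0]],[[0,0,0],[0,0,0]],[[0,0,0],[0,0,0]],[[0,0,0],[0,0,0]]]' > path.dat && python3 -m pendant path.dat 0.0 35
echo '[[[0,0,0],[0,0,0]],[[0,0,0],[0,0,0]],[[0,0,0],[0,0,0]]]' > path.dat && python3 -m pendant path.dat
echo '[[[0,0,-0.01],[0,0,0]],[[0,0,-0.02],[0,0,0]],[[0,0,-0.03],[0,0,0]],[[0,0,-0.03],[0,0,0]],[[0,0,-0.03],[0,0,0]],[[0,0,-0.03],[0,0,0]],[[0,0,-0.02],[0,0,0]],[[0,0,0],[0,0,0]]]' > path.dat && python3 -m pendant path.dat
python3 - <<'E'
from h import *
togo([.41,-.2,.385],-.138)
E
```

```text
time: 37.27
tool_pos: [0.5576, -0.3552, 0.216]
tool_rot: [-3.141, 0.0, 0.302]
contact_force: [-0.0, 0.6, 0.8]
opening: 0.08
grip_force: 0.0
time: 37.93
tool_pos: [0.5576, -0.3549, 0.2162]
tool_rot: [-3.141, 0.0, 0.302]
contact_force: [-1.8, 1.6, 1.7]
opening: 0.04
grip_force: 35.0
time: 38.18
tool_pos: [0.5576, -0.3549, 0.2162]
tool_rot: [-3.141, 0.0, 0.302]
contact_force: [-2.1, 2.2, 2.2]
opening: 0.0396
grip_force: 35.0
time: 38.85
tool_pos: [0.5581, -0.3556, 0.3919]
tool_rot: [3.133, -0.005, 0.302]
contact_force: [-0.6, 0.1, -3.1]
opening: 0.04
grip_force: 35.0
tool-frame d [-0.0952 -0.1927  0.0048] rotvec [ 0.0072 -0.0073  0.4397]
```

Scaled: 0.11 rad / 4 = 0.0275.

```bash
echo '[[[-0.016,-0.032,0],[0,0,0]],[[-0.016,-0.032,0],[0,0,0]],[[-0.016,-0.032,0],[0,0,0]],[[-0.016,-0.032,0],[0,0,0]],[[-0.016,-0.032,0],[0,0,0]],[[-0.015,-0.032,0],[0,0,0]],[[0,0,0],[0,0,0.0275]],[[0,0,0],[0,0,0.0275]]]' > path.dat && python3 -m pendant path.dat >/dev/null
echo '[[[0,0,0],[0,0,0.0275]],[[0,0,0],[0,0,0.0275]],[[0,0,0],[0,0,0]],[[0,0,0],[0,0,0]]]' > path.dat && python3 -m pendant path.dat
python3 - <<'E'
from h import *
togo([.4998,-.0004,.385],-.138)
E
```

```text
time: 39.85
tool_pos: [0.4097, -0.2, 0.3851]
tool_rot: [-3.141, 0.002, -0.135]
contact_force: [0.5, 0.2, -3.7]
opening: 0.0398
grip_force: 35.0
tool-frame d [ 6.250e-02 -2.099e-01  2.000e-04] rotvec [-0.0008  0.0015  0.003 ]
```

Scaled: 0.003 rad / 4 = 0.0008.

```bash
echo '[[[0.01,-0.034,0],[0,0,0.0008]],[[0.01,-0.034,0],[0,0,0]],[[0.01,-0.034,0],[0,0,0]],[[0.01,-0.034,0],[0,0,0]],[[0.01,-0.034,0],[0,0,0]],[[0.0125,-0.036,0],[0,0,0]],[[0,0,0],[0,0,0]],[[0,0,0],[0,0,0]]]' > path.dat && python3 -m pendant path.dat
python3 - <<'E'
from h import *
togo([.4998,-.0004,.29],-.138)
E
```

```text
time: 40.52
tool_pos: [0.501, -0.0032, 0.3852]
tool_rot: [-3.142, 0.001, -0.134]
contact_force: [0.6, -0.4, -3.6]
opening: 0.0394
grip_force: 35.0
tool-frame d [-0.0015 -0.0026  0.0952] rotvec [-0.      0.0013  0.0036]
```

Scaled: 0.003 rad / 4 = 0.0008.

```bash
echo '[[[-0.0015,-0.0025,0.015],[0,0,0.0008]],[[0,0,0.02],[0,0,0]],[[0,0,0.02],[0,0,0]],[[0,0,0.02],[0,0,0]],[[0,0,0.012],[0,0,0]],[[0,0,0],[0,0,0]],[[0,0,0],[0,0,0]]]' > path.dat && python3 -m pendant path.dat
python3 - <<'E'
from h import *
togo([.4998,-.0004,.276],-.138)
c=snap("wrist","w13",(150,0,350,150),4)
E
```

```text
time: 41.1
tool_pos: [0.4992, -0.0032, 0.2987]
tool_rot: [3.141, 0.002, -0.144]
contact_force: [0.2, 0.3, -3.5]
opening: 0.0397
grip_force: 35.0
tool-frame d [ 0.0002 -0.0028  0.0227] rotvec [ 0.0001  0.0018 -0.0062]
```

View pics/w13.png

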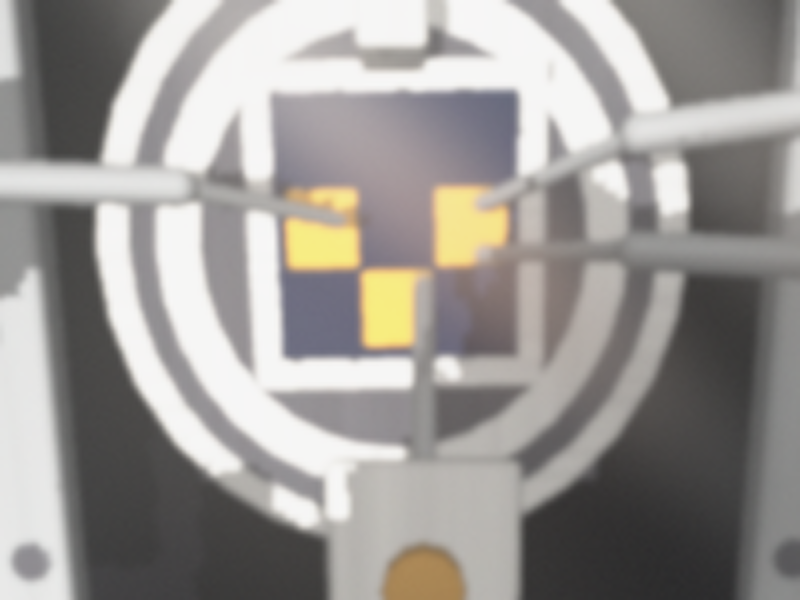

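Close view: single tip at (348,217), twin points at (485,205) and (485,255), coax tip at (425,280), pads at (323,229), (472,228) and (395,308). I'll compute the offsets with parallax included.

Run:
```python
from h import *
c=load("w13");q=lambda p:(np.array(p,float)+.5)/4-.5+np.array([150,0])
P=onz(c,q([(323,229),(472,228),(395,308)]),.0595);T=onz(c,q([(348,217),(485,230),(425,280)]),[.072,.072,.0947])
y=np.arctan2(*(P[0]-P[1])[[1,0]])-np.pi/2;print("pads",P.round(4).tolist(),y,np.linalg.norm(P[0]-P[1]))
y=-.138;S=np.array([[np.cos(y),np.sin(y)],[-np.sin(y),np.cos(y)]])
print("tips",T.round(4).tolist());print("off in station axes (x,y)",((T-P)[:,:2]@S.T).round(4).tolist())
p,r=tool();print("coax tip in tool",r.inv().apply(T[2]-p).round(4))
K=onz(c,q([(274,92),(518,92),(525,357),(283,360)]),.0595);print("coupon",K.mean(0),[np.linalg.norm(K[i]-K[i-1]).round(4) for i in range(4)])
```

```text
pads [[0.614, -0.0022, 0.0595], [0.6102, -0.0299, 0.0595], [0.5985, -0.0135, 0.0595]] -0.13726164133295393 0.027939455460724592
tips [[0.613, -0.0077, 0.072], [0.6075, -0.0313, 0.072], [0.598, -0.0192, 0.0947]]
off in station axes (x,y) [[-0.0002, -0.0055], [-0.0025, -0.0018], [0.0003, -0.0056]]
coax tip in tool [0.0997 0.0018 0.2049]
coupon [ 0.61181255 -0.01651802  0.0595    ] [np.float64(0.0457), np.float64(0.0443), np.float64(0.0452), np.float64(0.0469)]
```

The coax needs 5.6 mm to the left. Single later goes back 5.5 mm, and twin (+2.5, +1.8) mm. I'll place the coax first.

Scaled: -0.006 rad / 4 = -0.0015.

```bash
echo '[[[0,-0.003,0],[0,0,-0.0015]],[[0,0,0],[0,0,0]],[[0,0,0],[0,0,0]],[[0,0,0],[0,0,0]]]' > path.dat && python3 -m pendant path.dat
python3 - <<'E'
from h import *
togo([.5000,.0023,.276],-.138)
E
```

```text
time: 41.48
tool_pos: [0.5, 0.0008, 0.2997]
tool_rot: [-3.142, -0.001, -0.138]
contact_force: [0.3, -0.6, -3.7]
opening: 0.0394
grip_force: 35.0
tool-frame d [-0.0003 -0.0014  0.0237] rotvec [-0.     -0.0011  0.0002]
```

The held coax is rigid to the camera, so its tip stays at the same pixel. I'll segment the pads numerically for a fresh offset.

```bash
cat > pads.py <<'E'
from h import *
def pads(c):
    h=cv2.cvtColor(c["image"],cv2.COLOR_RGB2HSV);m=cv2.inRange(h,(15,110,120),(32,255,255));m[130:]=0
    n,_,st,ce=cv2.connectedComponentsWithStats(m,connectivity=4);return [(st[i].tolist(),ce[i].round(1).tolist()) for i in range(1,n) if st[i][4]>=30]
E
python3 - <<'E'
from pads import *
print(pads(load("w13")));c=snap("wrist","w14");print(pads(c));print(tool()[0])
np.save("dummy.npy",0)
E
```

```text
[([373, 11, 25, 62, 1076], [384.7, 40.1]), ([222, 55, 17, 12, 174], [229.8, 61.3]), ([241, 68, 12, 19, 222], [246.4, 76.8])]
[([379, 14, 26, 62, 1111], [391.1, 43.8]), ([228, 57, 18, 12, 159], [236.1, 62.9]), ([247, 70, 6, 18, 96], [249.3, 78.7]), ([259, 70, 5, 18, 88], [261.0, 78.3])]
[0.50000547 0.00083297 0.29960949]
```

Run:
```python
from pads import *
c=load("w14");P=onz(c,[(255.3,78.6)],.0595)[0];y=-.138;S=np.array([[np.cos(y),np.sin(y)],[-np.sin(y),np.cos(y)]])
T=onz(c,[(255.9,69.6)],.0955)[0];print(S@(T-P)[:2]); c=load("w13");P=onz(c,[(248.8,76.6)],.0595)[0];T=onz(c,[(255.9,69.6)],.0947)[0];print(S@(T-P)[:2])
```

```text
[ 0.00162477 -0.00035741]
[ 0.0003458  -0.00532714]
```

It's now 1.6 and 0.4 mm off. Lowering.

```bash
echo '[[[-0.001,0,0.01],[0,0,0]],[[0,0,0.008],[0,0,0]],[[0,0,0.003],[0,0,0]],[[0,0,0],[0,0,0]],[[0,0,0],[0,0,0]]]' > path.dat && python3 -m pendant path.dat;  echo '[[[0,0,0.0015],[0,0,0]],[[0,0,0],[0,0,0]],[[0,0,0],[0,0,0]]]' > path.dat && python3 -m pendant path.dat; echo '[[[0,0,0.001],[0,0,0]],[[0,0,0],[0,0,0]],[[0,0,0],[0,0,0]]]' > path.dat && python3 -m pendant path.dat
```

```text
time: 41.95
tool_pos: [0.499, 0.0009, 0.278]
tool_rot: [-3.141, 0.001, -0.138]
contact_force: [0.6, 0.1, -4.1]
opening: 0.0403
grip_force: 35.0
time: 42.2
tool_pos: [0.499, 0.0009, 0.2768]
tool_rot: [-3.142, -0.0, -0.138]
contact_force: [0.7, 0.8, -3.5]
opening: 0.0398
grip_force: 35.0
time: 42.45
tool_pos: [0.4991, 0.0009, 0.2761]
tool_rot: [-3.142, -0.001, -0.138]
contact_force: [-0.9, 0.6, 1.2]
opening: 0.0397
grip_force: 35.0
```

Scaled: -0.12 rad / 4 = -0.03.

```bash
echo '[[[0,0,0],[0,0,0]],[[0,0,0],[0,0,0]],[[0,0,0],[0,0,0]],[[0,0,0],[0,0,0]],[[0,0,0],[0,0,0]],[[0,0,0],[0,0,0]]]' > path.dat && python3 -m pendant path.dat 0.08
echo '[[[0,0,-0.01],[0,0,0]],[[0,0,-0.03],[0,0,0]],[[0,0,-0.03],[0,0,0]],[[0,0,-0.03],[0,0,0]],[[0,0,0],[0,0,-0.03]],[[0,0,0],[0,0,-0.03]],[[0,0,0],[0,0,-0.03]],[[0,0,0],[0,0,-0.03]]]' > path.dat && python3 -m pendant path.dat >/dev/null
echo '[[[0,0,0],[0,0,-0.03]],[[0,0,0],[0,0,-0.03]],[[0,0,0],[0,0,-0.03]],[[0,0,0],[0,0,-0.03]],[[0,0,0],[0,0,-0.03]],[[0,0,0],[0,0,-0.03]],[[0,0,0],[0,0,-0.03]],[[0,0,0],[0,0,-0.03]]]' > path.dat && python3 -m pendant path.dat >/dev/null
echo '[[[0,0,0],[0,0,-0.03]],[[0,0,0],[0,0,0]],[[0,0,0],[0,0,0]]]' > path.dat && python3 -m pendant path.dat
python3 - <<'E'
from h import *
togo([.6279,.0966,.273],1.430)
E
```

```text
time: 42.95
tool_pos: [0.499, 0.0009, 0.2757]
tool_rot: [-3.141, -0.0, -0.138]
contact_force: [-0.2, 0.4, 1.0]
opening: 0.0752
grip_force: 0.0
time: 44.53
tool_pos: [0.4989, 0.0009, 0.3762]
tool_rot: [3.141, -0.0, 1.418]
contact_force: [-0.8, -0.2, -0.2]
opening: 0.0799
grip_force: 0.0
tool-frame d [0.1141 0.1129 0.1033] rotvec [ 0.0006 -0.0001 -0.0118]
```

Scaled: -0.012 rad / 4 = -0.003.

```bash
echo '[[[0.0228,0.0226,0],[0,0,0]],[[0.0228,0.0226,0],[0,0,0]],[[0.0228,0.0226,0],[0,0,0]],[[0.0228,0.0226,0],[0,0,0]],[[0.0228,0.0226,0],[0,0,0]],[[0,0,0],[0,0,-0.003]],[[0,0,0],[0,0,0]],[[0,0,0],[0,0,0]]]' > path.dat && python3 -m pendant path.dat
python3 - <<'E'
from h import *
togo([.6279,.0966,.273],1.430)
E
```

```text
time: 45.2
tool_pos: [0.6273, 0.0968, 0.3754]
tool_rot: [-3.14, 0.0, 1.432]
contact_force: [0.3, -0.4, 0.3]
opening: 0.0799
grip_force: 0.0
tool-frame d [-0.      0.0008  0.1024] rotvec [-0.0012  0.0004  0.0018]
```

```bash
echo '[[[0,0.0006,0.025],[0,0,0]],[[0,0,0.025],[0,0,0]],[[0,0,0.025],[0,0,0]],[[0,0,0.016],[0,0,0]],[[0,0,0.011],[0,0,0]],[[0,0,0],[0,0,0]],[[0,0,0],[0,0,0]]]' > path.dat && python3 -m pendant path.dat
echo '[[[0,0,0],[0,0,0]],[[0,0,0],[0,0,0]],[[0,0,0],[0,0,0]],[[0,0,0],[0,0,0]],[[0,0,0],[0,0,0]],[[0,0,0],[0,0,0]],[[0,0,0],[0,0,0]],[[0,0,0],[0,0,0]]]' > path.dat && python3 -m pendant path.dat 0.0 35
echo '[[[0,0,0],[0,0,0]],[[0,0,0],[0,0,0]],[[0,0,-0.006],[0,0,0]],[[0,0,0],[0,0,0]],[[0,0,0],[0,0,0]]]' > path.dat && python3 -m pendant path.dat
```

```text
time: 45.78
tool_pos: [0.6281, 0.0963, 0.2743]
tool_rot: [3.141, -0.0, 1.432]
contact_force: [-1.0, 1.4, -0.8]
opening: 0.0797
grip_force: 0.0
time: 46.45
tool_pos: [0.6283, 0.0968, 0.2738]
tool_rot: [3.141, -0.0, 1.434]
contact_force: [-0.1, 0.6, 1.1]
opening: 0.0395
grip_force: 35.0
time: 46.87
tool_pos: [0.6282, 0.0968, 0.2796]
tool_rot: [-3.142, -0.0, 1.434]
contact_force: [-0.3, 0.9, -3.1]
opening: 0.04
grip_force: 35.0
```

```bash
echo '[[[0.0055,0,0],[0,0,0]],[[0,0,0],[0,0,0]],[[0,0,0.004],[0,0,0]],[[0,0,0],[0,0,0]],[[0,0,0.001],[0,0,0]],[[0,0,0],[0,0,0]],[[0,0,0],[0,0,0]]]' > path.dat && python3 -m pendant path.dat; echo '[[[0,0,0.001],[0,0,0]],[[0,0,0],[0,0,0]],[[0,0,0],[0,0,0]]]' > path.dat && python3 -m pendant path.dat;  echo '[[[0,0,0.0005],[0,0,0]],[[0,0,0],[0,0,0]],[[0,0,0],[0,0,0]]]' > path.dat && python3 -m pendant path.dat
```

```text
time: 47.45
tool_pos: [0.629, 0.1022, 0.2745]
tool_rot: [-3.141, -0.0, 1.434]
contact_force: [0.5, -0.3, -2.9]
opening: 0.0398
grip_force: 35.0
time: 47.7
tool_pos: [0.6291, 0.1022, 0.2738]
tool_rot: [3.141, -0.0, 1.434]
contact_force: [0.5, 1.1, -3.2]
opening: 0.0398
grip_force: 35.0
time: 47.95
tool_pos: [0.629, 0.1022, 0.2738]
tool_rot: [3.141, -0.0, 1.434]
contact_force: [-1.1, 0.1, 2.9]
opening: 0.0396
grip_force: 35.0
```

```bash
echo '[[[0,0,0],[0,0,0]],[[0,0,0],[0,0,0]],[[0,0,0],[0,0,0]],[[0,0,0],[0,0,0]],[[0,0,0],[0,0,0]],[[0,0,0],[0,0,0]]]' > path.dat && python3 -m pendant path.dat 0.08
echo '[[[0,0,-0.01],[0,0,0]],[[0,0,-0.03],[0,0,0]],[[0,0,-0.03],[0,0,0]],[[0,0,-0.03],[0,0,0]],[[-0.025,0,0],[0,0,0]],[[-0.035,0,0],[0,0,0]],[[-0.035,0,0],[0,0,0]],[[-0.035,0,0],[0,0,0]]]' > path.dat && python3 -m pendant path.dat >/dev/null
echo '[[[-0.035,0,0],[0,0,0]],[[-0.035,0,0],[0,0,0]],[[-0.0335,0,0],[0,0,0]],[[0,0,0],[0,0,0]],[[0,0,0],[0,0,0]],[[0,0,0],[0,0,0]]]' > path.dat && python3 -m pendant path.dat
python3 - <<'E'
from h import *
togo([.5965,-.1291,.275],1.435)
E
```

```text
time: 48.45
tool_pos: [0.629, 0.1023, 0.2731]
tool_rot: [3.142, -0.0, 1.434]
contact_force: [-0.3, -0.2, 0.6]
opening: 0.0753
grip_force: 0.0
time: 49.62
tool_pos: [0.5971, -0.1288, 0.3737]
tool_rot: [3.141, -0.001, 1.433]
contact_force: [-0.3, -0.8, 0.1]
opening: 0.0801
grip_force: 0.0
tool-frame d [-0.0004 -0.0006  0.0987] rotvec [ 0.0005 -0.0005 -0.0017]
```

```bash
echo '[[[0,-0.0005,0.025],[0,0,0]],[[0,0,0.025],[0,0,0]],[[0,0,0.025],[0,0,0]],[[0,0,0.014],[0,0,0]],[[0,0,0.0095],[0,0,0]],[[0,0,0],[0,0,0]],[[0,0,0],[0,0,0]]]' > path.dat && python3 -m pendant path.dat
echo '[[[0,0,0],[0,0,0]],[[0,0,0],[0,0,0]],[[0,0,0],[0,0,0]],[[0,0,0],[0,0,0]],[[0,0,0],[0,0,0]],[[0,0,0],[0,0,0]],[[0,0,0],[0,0,0]],[[0,0,0],[0,0,0]]]' > path.dat && python3 -m pendant path.dat 0.0 35
echo '[[[0,0,0],[0,0,0]],[[0,0,0],[0,0,0]],[[0,0,-0.006],[0,0,0]],[[0,0,0],[0,0,0]],[[0.0018,0.0025,0],[0,0,0]],[[0,0,0],[0,0,0]],[[0,0,0],[0,0,0]]]' > path.dat && python3 -m pendant path.dat
```

```text
time: 50.2
tool_pos: [0.597, -0.1281, 0.2751]
tool_rot: [3.141, -0.0, 1.435]
contact_force: [0.5, -0.3, 0.1]
opening: 0.08
grip_force: 0.0
time: 50.87
tool_pos: [0.5966, -0.129, 0.2748]
tool_rot: [3.142, -0.0, 1.434]
contact_force: [-0.8, 1.1, 1.2]
opening: 0.0397
grip_force: 34.9
time: 51.45
tool_pos: [0.5994, -0.1274, 0.2803]
tool_rot: [-3.141, -0.0, 1.434]
contact_force: [-0.5, 0.1, -3.6]
opening: 0.0399
grip_force: 34.9
```

```bash
echo '[[[0,0,0.003],[0,0,0]],[[0,0,0],[0,0,0]],[[0,0,0.001],[0,0,0]],[[0,0,0],[0,0,0]],[[0,0,0],[0,0,0]]]' > path.dat && python3 -m pendant path.dat; echo '[[[0,0,0.001],[0,0,0]],[[0,0,0],[0,0,0]],[[0,0,0],[0,0,0]]]' > path.dat && python3 -m pendant path.dat;  echo '[[[0,0,0.001],[0,0,0]],[[0,0,0],[0,0,0]],[[0,0,0],[0,0,0]]]' > path.dat && python3 -m pendant path.dat
```

```text
time: 51.87
tool_pos: [0.5993, -0.1276, 0.2765]
tool_rot: [-3.141, -0.0, 1.434]
contact_force: [-0.3, 0.7, -3.0]
opening: 0.0397
grip_force: 34.9
time: 52.12
tool_pos: [0.5993, -0.1275, 0.2756]
tool_rot: [-3.142, -0.0, 1.434]
contact_force: [0.8, 0.8, -3.2]
opening: 0.0397
grip_force: 34.9
time: 52.37
tool_pos: [0.5994, -0.1276, 0.2748]
tool_rot: [3.141, 0.0, 1.434]
contact_force: [0.7, -0.7, -2.4]
opening: 0.0393
grip_force: 34.9
```

Careful with the scale: turns go in shares of 4 rad. That gives: 0.12 rad / 4 = 0.03.

```bash
echo '[[[0,0,0.0007],[0,0,0]],[[0,0,0],[0,0,0]],[[0,0,0],[0,0,0]]]' > path.dat && python3 -m pendant path.dat
echo '[[[0,0,0],[0,0,0]],[[0,0,0],[0,0,0]],[[0,0,0],[0,0,0]],[[0,0,0],[0,0,0]],[[0,0,0],[0,0,0]],[[0,0,0],[0,0,0]]]' > path.dat && python3 -m pendant path.dat 0.08 >/dev/null
echo '[[[0,0,-0.01],[0,0,0]],[[0,0,-0.03],[0,0,0]],[[0,0,-0.03],[0,0,0]],[[0,0,-0.03],[0,0,0]],[[0.02,-0.02,0],[0,0,0.025]],[[0,0,0],[0,0,0.03]],[[0,0,0],[0,0,0.03]],[[0,0,0],[0,0,0.03]]]' > path.dat && python3 -m pendant path.dat >/dev/null
echo '[[[0,0,0],[0,0,0.03]],[[0,0,0],[0,0,0.03]],[[0,0,0],[0,0,0.03]],[[0,0,0],[0,0,0.03]],[[0,0,0],[0,0,0.03]],[[0,0,0],[0,0,0.03]],[[0,0,0],[0,0,0.03]],[[0,0,0],[0,0,0.03]]]' > path.dat && python3 -m pendant path.dat >/dev/null
echo '[[[0,0,0],[0,0,0.03]],[[0,0,0],[0,0,0.0075]],[[0,0,0],[0,0,0]],[[0,0,0],[0,0,0]]]' > path.dat && python3 -m pendant path.dat
python3 - <<'E'
from h import *
togo([.525,-.004,.347],-.138)
E
```

```text
time: 52.62
tool_pos: [0.5993, -0.1276, 0.2748]
tool_rot: [3.141, 0.0, 1.434]
contact_force: [-3.4, 0.8, 5.7]
opening: 0.0399
grip_force: 34.9
time: 54.78
tool_pos: [0.5822, -0.105, 0.3746]
tool_rot: [-3.142, -0.001, -0.135]
contact_force: [0.3, 0.4, 0.1]
opening: 0.0797
grip_force: 0.0
tool-frame d [-0.0703 -0.0924  0.0276] rotvec [-0.     -0.0007  0.0032]
```

Scaled: 0.003 rad / 4 = 0.0008.

```bash
echo '[[[-0.018,-0.023,0],[0,0,0]],[[-0.018,-0.023,0],[0,0,0]],[[-0.018,-0.023,0],[0,0,0]],[[-0.016,-0.023,0.009],[0,0,0.0008]],[[0,0,0.01],[0,0,0]],[[0,0,0.008],[0,0,0]],[[0,0,0],[0,0,0]],[[0,0,0],[0,0,0]]]' > path.dat && python3 -m pendant path.dat
python3 - <<'E'
from pads import *
c=snap("wrist","w15",(158,8,358,158),4);print(pads(c),tool()[0])
E
```

```text
time: 55.45
tool_pos: [0.5258, -0.0051, 0.3467]
tool_rot: [3.141, 0.0, -0.139]
contact_force: [0.6, -0.4, 0.5]
opening: 0.0802
grip_force: 0.0
[([345, 76, 12, 38, 374], [350.8, 96.0]), ([231, 90, 15, 15, 182], [238.4, 97.1]), ([260, 90, 14, 15, 133], [265.3, 96.7]), ([246, 105, 15, 15, 171], [252.7, 111.2])] [ 0.52598194 -0.00526272  0.34703758]
```

View pics/w15.png

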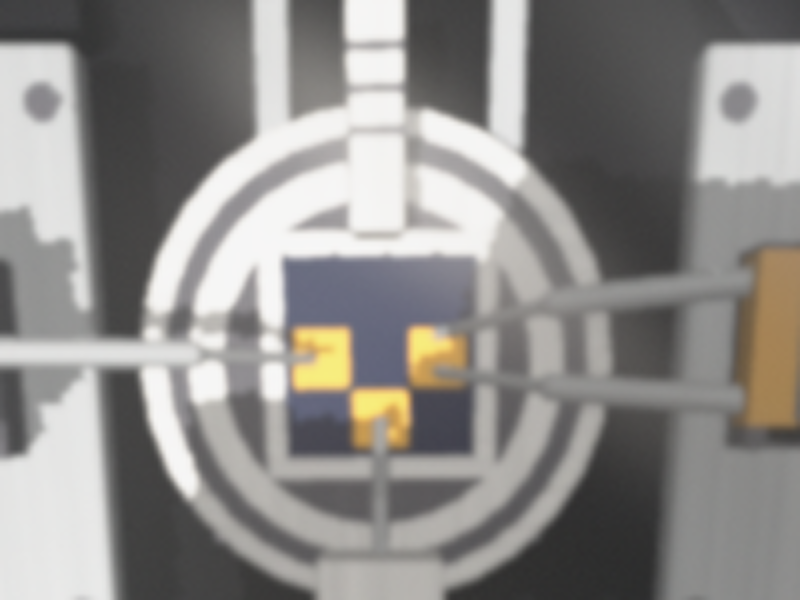

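All three needles hover over their pads. Single tip is at (310,357) against pad (322,358), twin points at (440,332) and (438,374) on pad (438,358), and coax tip at (381,422) on pad (381,419). The carrier lies square and central. I'll lift clear and hand in.

```bash
echo '[[[0,0,-0.025],[0,0,0]],[[0,0,-0.025],[0,0,0]],[[0,0,0],[0,0,0]],[[0,0,0],[0,0,0]],[[0,0,0],[0,0,0]]]' > path.dat && python3 -m pendant path.dat && python3 -c "
from cell import robot
print(robot.hand_in())"
```

```text
time: 55.92
tool_pos: [0.5255, -0.0049, 0.3967]
tool_rot: [-3.142, 0.0, -0.14]
contact_force: [-0.8, 0.6, -0.6]
opening: 0.0802
grip_force: 0.0
the job is handed in; nothing more can be done
None
```

The job is handed in at about 56 s (no verdict was returned): the carrier lies square on the chuck, about 2 mm off its middle, with the handle to the back, and all three positioners stand on their platens with the needles over their nearest pads and touching nothing.

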